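Knock out the old bushes and rack the housings

ROBOT

A 6-joint arm with a two-finger parallel gripper is mounted at the origin on the work surface. World frame = base frame: x ahead of the robot, y to its left, z up, the work surface at z = 0. Lengths are in mm, angles in rad, forces in N, time in s.
With the tool pointing down it reaches from about 350 to 875 mm from the base axis. Payload 4.2 kg.
Tool frame: the origin (TCP) lies midway between the tips of the shut fingers; the grasp point (between the pads) lies 19 mm behind it (arm.tcp_to_grasp is the distance from the TCP to the grasp point, in mm); z points along the fingers, y is the line along which they close (so a half turn about z gives the same grasp; the last joint's range is limited). The gripper opens to 85 mm and grips with 20 to 120 N. Pads are 22 mm wide; open, the fingers measure 114 mm over their backs; the gripper's body (76 mm by 85 mm) begins 54 mm behind the grasp point. The pads swing forward as they close: fully open they stand 13 mm farther back than shut.
Start: joints at [1.513, 0.385, 0.008, 0, -1.194, -0.259], TCP at [194.672, 593.887, 231.312] pointing down, gripper open.
Joint ranges: [-3.14, 3.14], [-1.21, 2.06], [-1.07, 1.41], [-3.16, 2.05], [-2.99, -0.16], [-3.1, 3.1]. Speed limits (rad/s): [2.79, 2.79, 3.14, 3.14, 3.14, 3.14].

INTERFACE

Orientations are given as a unit quaternion [x, y, z, w].
In Python, from bench import arm gives the robot as it stands.
- The arm moves only by the tool arm_command, never from a script. Its argument "rows" is a list of rows, each a list of 2 entries, a list of its own where there are three numbers: the shift along the tool's x, y, z as a fraction of full scale, then the turn, a rotation vector about the tool's x, y, z as a fraction of full scale. In form: [[[x, y, z], [wx, wy, wz]], ...]. A call has 1 to 5 rows; each row is the pose to reach, as a shift and turn from the pose commanded when the call began, along the tool's axes at that moment, turning the shorter way round; what a row does not reach only later rows make up. Full scale, the value 1, is 0.25 m for a shift and 180 degrees for a turn. A row lasts 1/10 s, in which the tool goes at most 50 mm and 8.59 degrees, less where a joint would pass 70% of its speed; a pose out of reach is approached as far as the arm can. A call with a number of a shift or a turn outside -1 to 1 is refused whole. A call with a gripper value outside its range is refused whole. "grip" is the opening, from 0 (shut) to 1 (fully open), set as the call begins (left out, the last holds). The fingers move at their own pace and stop on an object; the grip force is fixed at half the most. Time passes only in rows, so rows that repeat a pose let the fingers close. It gives the time, the measured TCP pose, the force, the opening and the grip force at its end, in the units of the state.
- arm.read_state(): the state, without advancing time (a new reading comes with each control period).
- arm.get_image(name): name is "scene" or "top" or "wrist"; returns (picture, depth): 384x512x3 uint8, blue, green, red; 384x512 float32, mm along the optical axis (not along the pixel's ray), 0 where there is no reading.
- arm.camera_info(name): a dict with "fx", "fy", "cx", "cy" (pixels), "extrinsics" (4x4, takes a point from camera to world coordinates). Camera axes: x right, y down, z forward; pixel columns grow to the right and rows downward; lengths in mm; the calibration is good to about 2 mm. A picture is of the moment at which its call begins: read the wrist's pose just before it. camera_info takes no time and is no camera call; for the wrist camera it gives the pose at the moment of the call.
- arm.job_done(): hands the job in; it is judged then, once.
Trained networks look in the newest picture that a camera, given by its name, has taken for a name from the list of things; names that differ only in an ending like _2 or _b are one class to them, and where a whole thing is asked for, a point or a joint stands for the part that bears it (a point fixed in the world has none). Each returns a list of dicts, best first, with "score" (0 to 1); they miss things now and then, are a little off and sometimes report something else, mostly with a low value. They report only what shows in the picture. A call takes as long as a camera call. They do not tell look-alikes from the thing itself.
- arm.spot_in(camera, query): "position" ([column, row] in pixels, amid what is visible of it).
The state is a dict: "clock": time; "joints": joint angles; "joint_vel": joint speeds; "joint_efforts": joint torques, N m; "position": TCP position; "ee_rot": TCP orientation; "contact_force": force on the tool from outside, world axes, zero at the start; "wrist_torque": the same for the moment, N m; "gripper_width": finger opening in mm; "grasp_force": force on a finger pad.
Only numpy, scipy, OpenCV 4.12 (cv2) and the standard library are available. Lean on these libraries where they do the work, as an engineer would, in place of code of your own. Each camera call takes 0.05 s, during which the arm holds its last target. There are 200 camera calls.

TASK

Draw the drift out of its holder and, with the housings standing on the stand, use it to push every old bush still stuck in a housing down and out into the trough below, never handling a bush with the gripper. Stand the drift back in its holder, fully down, and only after the bushes are out pack all four housings (also the low one on the bench) upright in one straight row in the rack, each with its shorter width along the row, between the end wall and the sliding stop; then push the stop up snug so no gaps remain. Do not shove the screwdriver, socket or carton about.

Things in the scene. Friction and masses are not known exactly. Their poses are not given: they have to be found in the camera images.
- stand: Fixed steel knock-out stand: two parallel rails along its y with an open trough 36 mm wide between them. Rail tops 56 mm above the bench, trough floor 6 mm above the bench, 340 mm long inside, closed at both ends. Low lips 8 mm high, 64 mm apart, keep the housings in line. Origin: centre of its underside; y runs along the rails.
- rack: Fixed rack: a flat plywood base 10 mm thick, 150 mm wide (x) by 350 mm long (y from -180 to +170 mm). An upright end wall 110 mm wide, 80 mm tall above the base stands at its +y end; its inner face is at y = +150 mm. The sides are open. Origin: underside of the base, on the centre line; y points to the end wall.
- stop (a joint): Travel in m of the rack's sliding end stop towards the end wall (it starts drawn back, 0 to 0.025; range 0 to 0.13). It slides along the rack's y with about 2 N of friction and stays where it is left. The clear length between stop and wall is 0.276 m minus this value; the four housings side by side (three of 44 mm and one of 56 mm) take 0.188 m, so about 0.088 is snug.
- stop_face (a point): Centre of the stop's front face, the one towards the end wall, 47 mm above the bench. The stop is an upright steel plate 110 mm wide (x), 14 mm thick (behind this face, towards -y), its top 82 mm above the bench. It can be pushed on its back.
- holder: Fixed dark wooden block 64 x 64 mm, 104 mm tall on a 90 mm square foot 3 mm thick, with a vertical hole of 25 mm right through in which the drift stands. Origin: centre of its underside.
- drift: The drift (push-out dowel), standing upright in the holder: steel rod 18 mm diameter and 100 mm long, above it a round guard 40 mm diameter and 8 mm thick, above that a black grip 26 mm diameter and 70 mm long; 178 mm overall, about 0.25 kg. Origin: centre of the rod's lower tip; z runs up to the grip. In the holder the guard rests on the block's top and the tip is 4 mm above the bench.
- housing1: Bush housing. Steel block, 56 mm along its x, 44 mm along its y, 80 mm tall, about 0.32 kg, with a round bore of about 31 mm running straight down through it and open at both ends. On one side of the bore (+x) a black rubber liner strip, 10 mm wide, stands up to 3 mm proud. Origin: centre of its underside; z up its height. Starts standing on the rails of the stand, its x across the rails; may or may not have a bush stuck in it.
- housing2: Bush housing. Steel block, 56 mm along its x, 44 mm along its y, 80 mm tall, about 0.32 kg, with a round bore of about 31 mm running straight down through it and open at both ends. On one side of the bore (+x) a black rubber liner strip, 10 mm wide, stands up to 3 mm proud. Origin: centre of its underside; z up its height. Starts standing on the rails of the stand, its x across the rails; may or may not have a bush stuck in it.
- housing3: Bush housing. Steel block, 56 mm along its x, 44 mm along its y, 80 mm tall, about 0.32 kg, with a round bore of about 31 mm running straight down through it and open at both ends. On one side of the bore (+x) a black rubber liner strip, 10 mm wide, stands up to 3 mm proud. Origin: centre of its underside; z up its height. Starts standing on the rails of the stand, its x across the rails; may or may not have a bush stuck in it.
- housing4: Low bush housing. Steel block, 60 mm along its x, 56 mm along its y, 40 mm tall, about 0.32 kg, with an empty vertical bore of about 31 mm. Origin: centre of its underside; z up its height. Starts standing on the bench by itself.
- bush1_center (a point): Old rubber bush with a steel core, a plain cylinder 30 mm diameter, 40 mm long, 60 g; may be absent. This point is its centre. At the start it is stuck in the bore of housing1, its top end 8 to 16 mm below that housing's top; it slides downward under some 5 to 20 N, is let go when its top is about 50 mm below the housing's top, and drops into the trough.
- bush2_center (a point): Old rubber bush with a steel core, a plain cylinder 30 mm diameter, 40 mm long, 60 g; may be absent. This point is its centre. At the start it is stuck in the bore of housing2, its top end 8 to 16 mm below that housing's top; it slides downward under some 5 to 20 N, is let go when its top is about 50 mm below the housing's top, and drops into the trough.
- bush3_center (a point): Old rubber bush with a steel core, a plain cylinder 30 mm diameter, 40 mm long, 60 g; may be absent. This point is its centre. At the start it is stuck in the bore of housing3, its top end 8 to 16 mm below that housing's top; it slides downward under some 5 to 20 N, is let go when its top is about 50 mm below the housing's top, and drops into the trough.
- screwdriver: Bystander, not to be moved: screwdriver lying on the bench, up to 35 mm high, x along it.
- socket: Bystander, not to be moved: steel socket standing on end, 32 mm diameter, 40 mm tall, origin under its centre.
- carton: Bystander, not to be moved: small cardboard carton 90 x 60 x 50 mm, origin under its centre.
Mind the look-alikes: they are no part of the job. What is shaped like the housing2 but blue or pink is not meant.

How it is judged:
By the outcome, as a careful person would: the job done as asked, in the order asked, and still so for the second after the job is handed in, with the robot touching nothing.
Of bush1, bush2, bush3 only 1 to 3 are there at a start; the rules pass over those that are not, and their reading is None.
At some moment in a run one of housing4 may be knocked a few centimetres aside while the robot is not near it.
It also fails if it takes over 192 s, if anything falls off the work surface, if the arm or the gripper's body presses on something with over 40 N, if the wrist force passes 120 N, or if a joint passes its speed limit or range.

## Working session

There is one attempt and no reset: what is moved stays moved. The work goes in short steps, Python scripts to look and compute and a tool call to move; the robot and the scene stay as the last step left them, time stands still between calls to the robot, and variables do not carry over. Pictures are saved under pics/ and viewed, at most 14 in all, crops included, and the job is handed in when it is done.

Besides the shell and the picture viewer there is one more tool, called after ">>>" as name([rows], argument=value, ...), one row to a line, values as JSON. arm_command: Moves the arm, as the interface text tells. Shift numbers are shares of 0.25 m and turn numbers shares of 180 degrees, none past 1 either way. Its arguments: {"type":"object","properties":{"rows":{"type":"array","items":{"type":"array"}},"grip":{"type":"number"}},"required":["rows"]}

```bash
ls; mkdir -p pics; cat > h.py <<'E'
import numpy as np, cv2
from scipy.spatial.transform import Rotation as R
from bench import arm
def shot(cam,name=None):
    ci=arm.camera_info(cam); im,d=arm.get_image(cam)
    if name: cv2.imwrite('pics/'+name+'.png',im)
    T=np.array(ci['extrinsics']); v,u=np.mgrid[0:384,0:512]
    P=np.stack([(u-ci['cx'])/ci['fx']*d,(v-ci['cy'])/ci['fy']*d,d],-1)@T[:3,:3].T+T[:3,3]
    P[d==0]=np.nan
    return im,d,P
def rel(target,ang=None):
    "shift fractions in the tool frame for TCP target (world mm)"
    s=arm.read_state(); r=R.from_quat(s['ee_rot'])
    return np.round(r.inv().apply(np.array(target)-s['position'])/250,4)
E
python3 - <<'E'
from h import *
s=arm.read_state(); print(s['position'],s['ee_rot'],R.from_quat(s['ee_rot']).as_matrix().round(3))
im,d,P=shot('top','top1'); np.save('P.npy',P)
for n in ['stand','rack','stop_face','holder','drift','housing1','housing4','screwdriver','socket','carton']:
    for r in arm.spot_in('top',n)[:5]:
        c,w=map(int,r['position']); print(n,round(r['score'],2),(c,w),P[w,c].round())
shot('scene','scene1')
E
```

```text
pics
[194.497386   593.34769945 230.21893437] [ 9.87462830e-01 -1.57847900e-01 -1.27445503e-04  1.08765094e-03] [[ 0.95  -0.312 -0.001]
 [-0.312 -0.95  -0.002]
 [ 0.     0.002 -1.   ]]
stand 0.89 (182, 205) [451. 207. 127.]
stand 0.74 (334, 203) [ 455. -236.   11.]
rack 0.59 (332, 202) [ 458. -230.   13.]
stop_face 0.97 (371, 200) [ 458. -341.   43.]
holder 0.65 (219, 152) [604. 104.  99.]
drift 0.51 (211, 136) [632. 119. 178.]
drift 0.48 (218, 199) [466. 108. 120.]
housing1 0.97 (139, 206) [463. 357.   4.]
housing1 0.81 (146, 264) [288. 337.   1.]
housing1 0.8 (286, 133) [672. -97.  27.]
housing1 0.76 (217, 202) [456. 109. 138.]
housing1 0.7 (169, 204) [456. 246. 113.]
housing4 0.97 (139, 206) [463. 357.   4.]
housing4 0.81 (146, 264) [288. 337.   1.]
housing4 0.8 (286, 133) [672. -97.  27.]
housing4 0.76 (217, 202) [456. 109. 138.]
housing4 0.7 (169, 204) [456. 246. 113.]
screwdriver 0.91 (101, 155) [620. 467.  27.]
screwdriver 0.35 (335, 204) [ 452. -239.   11.]
carton 0.77 (416, 169) [ 547. -483.   42.]
```

View pics/top1.png

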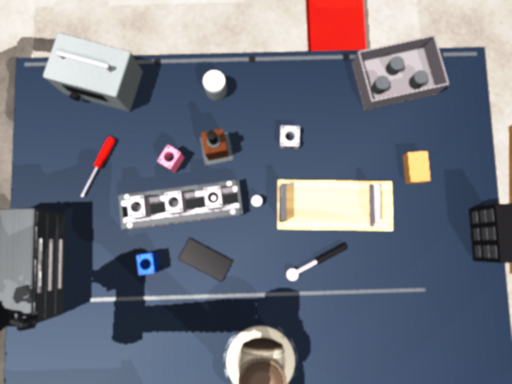

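View pics/scene1.png

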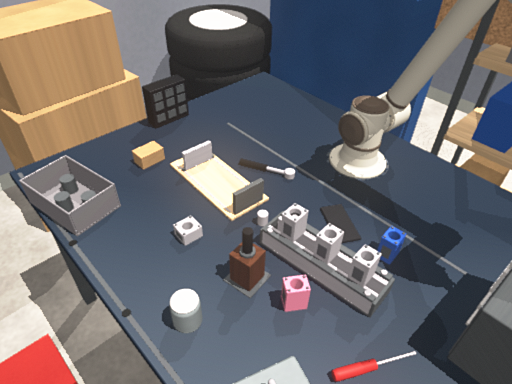

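The top view shows the stand with housings at about (135,206), (173,202), (213,197), the holder with the drift at (213,145), housing4 at (290,134), and the socket at (257,201). The rack spans cols 277–393, with plates at col 285 and col 375. Pink (170,157) and blue (146,264) are look-alikes.

```bash
python3 - <<'E'
from h import *
P=np.load('P.npy')
def cl(name,zlo,zhi,x0,x1,y0,y1):
    m=((P[...,2]>zlo)&(P[...,2]<zhi)&(P[...,0]>x0)&(P[...,0]<x1)&(P[...,1]>y0)&(P[...,1]<y1)).astype(np.uint8)
    n,l,st,_=cv2.connectedComponentsWithStats(m,connectivity=8)
    for i in range(1,n):
        if st[i,4]<12: continue
        q=P[l==i]; r=cv2.minAreaRect(q[:,:2].astype(np.float32))
        print(name,st[i,4],np.round(r[0]),np.round(r[1]),round(r[2],1),'z',np.median(q[:,2]).round())
cl('housing',110,150,380,540,60,420)
cl('drift',150,200,540,700,40,180)
cl('holder',90,112,540,700,40,180)
cl('h4',25,60,600,750,-160,-40)
cl('plates',55,110,380,540,-420,-60)
cl('rackbase',5,16,360,560,-420,-60)
cl('stand',40,70,380,540,40,420)
cl('socket',25,60,420,500,-40,60)
ci=arm.camera_info('wrist');print(np.round(ci['extrinsics'],3),ci['fx'])
E
```

```text
housing 334 [470. 120.] [57. 44.] 5.7 z 134.0
housing 281 [459. 230.] [56. 45.] 5.9 z 135.0
housing 313 [449. 333.] [57. 45.] 6.0 z 135.0
drift 89 [634. 119.] [25. 24.] 47.5 z 180.0
holder 361 [634. 118.] [66. 64.] 10.4 z 104.0
h4 311 [ 660. -108.] [56. 62.] 86.9 z 40.0
plates 257 [456. -77.] [ 17. 110.] 87.6 z 89.0
plates 265 [ 444. -348.] [ 16. 108.] 87.8 z 80.0
rackbase 4595 [ 449. -239.] [353. 153.] 88.3 z 10.0
stand 2263 [459. 224.] [101. 357.] 5.7 z 62.0
stand 12 [454. 346.] [ 5. 25.] 74.0 z 60.0
socket 82 [462.  53.] [72. 16.] 5.9 z 55.0
socket 89 [465.  -1.] [27. 30.] 88.1 z 40.0
[[-3.10000e-01 -9.12000e-01 -2.69000e-01  2.62508e+02]
 [-9.51000e-01  2.97000e-01  8.70000e-02  5.71706e+02]
 [ 1.00000e-03  2.83000e-01 -9.59000e-01  3.75695e+02]
 [ 0.00000e+00  0.00000e+00  0.00000e+00  1.00000e+00]] 269.46018717030495
```

```bash
python3 - <<'E'
from h import *
P=np.load('P.npy'); im=cv2.imread('pics/top1.png')
q=P.reshape(-1,3)
ci=arm.camera_info('top'); T=np.array(ci['extrinsics']); print('cam',T[:3,3].round())
for c in [(470,120),(459,230),(449,333)]:
    k=np.hypot(q[:,0]-c[0],q[:,1]-c[1])<9; print(c,k.sum(),np.percentile(q[k,2],[0,20,50,80,100]).round())
    p=T[:3,:3].T@(np.array([*c,136])-T[:3,3]); print((p[0]/p[2]*ci['fx']+ci['cx']).round(),(p[1]/p[2]*ci['fy']+ci['cy']).round())
cv2.imwrite('pics/crop1.png',cv2.resize(im[175:235,110:250],None,fx=5.5,fy=5.5,interpolation=cv2.INTER_CUBIC))
print(rel([634,119,250]))
r=R.from_quat(arm.read_state()['ee_rot']); Rz=R.from_euler('z',5.7-180-np.degrees(np.arctan2(r.as_matrix()[1,1],r.as_matrix()[0,1])),degrees=True)
print((r.inv()*Rz*r).as_rotvec()/np.pi)
E
```

```text
cam [ 333.   12. 1404.]
(470, 120) 31 [116. 119. 120. 122. 127.]
213.0 197.0
(459, 230) 1 [8. 8. 8. 8. 8.]
173.0 202.0Traceback (most recent call last):
  File "<stdin>", line 6, in <module>
    return _quantile_unchecked(
        a, q, axis, out, overwrite_input, method, keepdims, weights)
    return _ureduce(a,
                    func=_quantile_ureduce_func,
    ...<5 lines>...
                    overwrite_input=overwrite_input,
                    method=method)
    r = func(a, **kwargs)
    result = _quantile(arr,
                       quantiles=q,
    ...<2 lines>...
                       out=out,
                       weights=wgt)
    slices_having_nans = np.isnan(arr[-1, ...])
                                  ~~~^^^^^^^^^
IndexError: index -1 is out of bounds for axis 0 with size 0
```

```bash
python3 - <<'E'
from h import *
P=np.load('P.npy'); im=cv2.imread('pics/top1.png')
print(P[196:215:2,126:148:2,2].round())
cv2.imwrite('pics/crop1.png',cv2.resize(im[175:235,110:250],None,fx=5.5,fy=5.5,interpolation=cv2.INTER_CUBIC))
print(rel([634,119,250]))
r=R.from_quat(arm.read_state()['ee_rot']); Rz=R.from_euler('z',5.7-180-np.degrees(np.arctan2(r.as_matrix()[1,1],r.as_matrix()[0,1])),degrees=True)
print((r.inv()*Rz*r).as_rotvec()/np.pi)
E
```

```text
[[ 71.  71.  64.  66.  64.  64.  63. 139. 141.  66.  64.]
 [ 71. 139. 140. 137. 132. 135. 134. 137. 137. 121. 100.]
 [ 57. 138. 143. 131. 135. 134. 143. 135. 136. 127. 101.]
 [ 55. 137. 137. 134. 129. 122. 122. 133. 136. 125. 106.]
 [ 54. 138. 141. 127. 114.  93.  89.  60. 136. 129. 105.]
 [ 41. 141. 134. 119.  97.  82.  58.   2. 135. 133. 109.]
 [ 14. 136. 137. 112.  91.  71.   5.  13. 140. 136. 114.]
 [ 11.   6. 134. 121.  98.  70.   7.   4. 136. 132. 113.]
 [ 17.   5. 136. 137. 123.  84.  57. 135. 136. 138. 122.]
 [ 20.   5. 135. 139. 136. 135. 139. 132. 140. 139. 112.]]
[ 2.2616  1.2576 -0.0747]
[8.52247652e-06 2.45630128e-05 3.67492310e-01]
```

View pics/crop1.png

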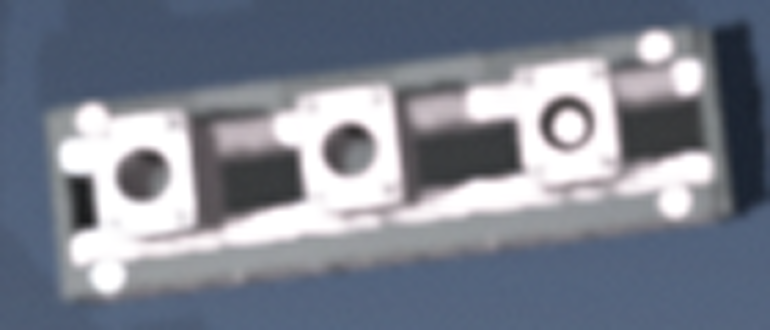

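Only the right-hand housing, at (567,125) in the crop and about world (470,120), holds a bush. The other two bores are see-through, and the depth agrees. Next I go to the drift.

>>> arm_command([
  [[0.15,0.083,0],[0,0,0.045]],
  [[0.3,0.167,0],[0,0,0.09]],
  [[0.45,0.25,0],[0,0,0.135]],
  [[0.6,0.333,0],[0,0,0.18]],
  [[0.75,0.417,0],[0,0,0.225]],
], grip=1)

```text
clock: 1.1
position: [341.3, 435.1, 231.6]
ee_rot: [0.871, -0.492, 0.0, -0.0]
contact_force: [0.9, 1.0, -0.6]
gripper_width: 85.6
grasp_force: 0.0
```

```bash
cat >> h.py <<'E'
def plan(t,yaw=None):
    "print shift and turn to reach TCP t with tool y at yaw deg (world), tool straight down"
    s=arm.read_state(); r=R.from_quat(s['ee_rot'])
    print('t',round(s['clock'],1),'pos',np.round(s['position'],1),'F',np.round(s['contact_force'],1),'w',round(s['gripper_width'],1),'j',np.round(s['joints'],2))
    print('shift',rel(t))
    if yaw is not None:
        a=np.radians(yaw); y=np.array([np.cos(a),np.sin(a),0]); z=np.array([0,0,-1.]); x=np.cross(y,z)
        g=R.from_matrix(np.stack([x,y,z],1)); print('turn',((r.inv()*g).as_rotvec()/np.pi).round(4))
E
python3 -c "
from h import *
plan([634,119,250],-174.3)"
```

```text
t 1.1 pos [341.3 435.1 231.6] F [ 0.9  1.  -0.6] w 85.6 j [ 1.2   0.26 -0.17  0.   -1.14 -0.66]
shift [ 1.6872 -0.3512 -0.074 ]
turn [-1.000e-04  1.000e-04  1.408e-01]
```

>>> arm_command([
  [[0.17,-0.035,0],[0,0,0.04]],
  [[0.34,-0.07,0],[0,0,0.08]],
  [[0.51,-0.105,0],[0,0,0.12]],
  [[0.68,-0.14,0],[0,0,0.141]],
  [[0.85,-0.176,-0.074],[0,0,0.141]],
])

```text
clock: 1.6
position: [488.2, 275.5, 247.7]
ee_rot: [0.742, -0.67, -0.001, 0.003]
contact_force: [0.5, 1.6, -0.4]
gripper_width: 85.2
grasp_force: 0.0
```

```bash
python3 -c "
from h import *
plan([634,119,230],-174.3)"
```

```text
t 1.6 pos [488.2 275.5 247.7] F [ 0.5  1.6 -0.4] w 85.2 j [ 0.8   0.27 -0.12 -0.   -1.19 -0.7 ]
shift [ 0.6824 -0.5163  0.0703]
turn [ 0.0015 -0.0008  0.0011]
```

>>> arm_command([
  [[0.15,-0.11,0],[0,0,0]],
  [[0.3,-0.22,0],[0,0,0]],
  [[0.45,-0.34,0],[0,0,0]],
  [[0.6,-0.45,0],[0,0,0]],
  [[0.682,-0.516,0],[0,0,0]],
])

```text
clock: 2.1
position: [636.3, 118.8, 249.5]
ee_rot: [0.742, -0.67, 0.0, 0.0]
contact_force: [0.3, 0.7, -0.2]
gripper_width: 85.5
grasp_force: 0.0
```

>>> arm_command([
  [[0,0,0],[0,0,0]],
  [[0,0,0],[0,0,0]],
  [[0,0,0],[0,0,0]],
])

```text
clock: 2.4
position: [634.0, 122.3, 249.9]
ee_rot: [0.743, -0.669, -0.0, 0.0]
contact_force: [-0.2, 0.4, -0.2]
gripper_width: 85.3
grasp_force: 0.0
```

```bash
python3 - <<'E'
from h import *
plan([634,119,134],-174.3)
im,d,P=shot('wrist','w1')
def cl(zlo,zhi):
    m=((P[...,2]>zlo)&(P[...,2]<zhi)&(np.abs(P[...,0]-634)<60)&(np.abs(P[...,1]-119)<60)).astype(np.uint8)
    n,l,st,_=cv2.connectedComponentsWithStats(m)
    for i in range(1,n):
        if st[i,4]>60:
            q=P[l==i]; r=cv2.minAreaRect(q[:,:2].astype(np.float32)); print(zlo,st[i,4],np.round(r[0],1),np.round(r[1]),round(r[2],1),np.median(q[:,2]).round())
cl(174,190);cl(105,116);cl(98,108)
E
```

```text
t 2.4 pos [634.  122.3 249.9] F [-0.2  0.4 -0.2] w 85.3 j [ 0.44  0.41  0.09 -0.   -1.25 -0.34]
shift [0.0133 0.0012 0.4635]
turn [0.0001 0.     0.0018]
174 778 [636.7 117.6] [25. 25.] 5.8 184.0
105 2041 [636.3 117.7] [64. 64.] 10.0 106.0
98 1980 [636.4 117.9] [64. 64.] 10.0 106.0
```

View pics/w1.png

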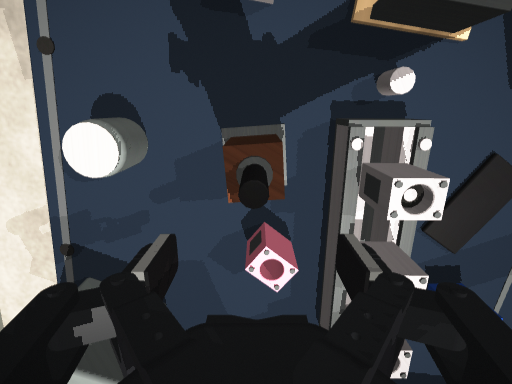

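The wrist view shows the drift grip at (254,185), upright on the holder, with the fingers clear of the pink block. I go down and grip.

>>> arm_command([
  [[0.016,-0.006,0.1],[0,0,0]],
  [[0.016,-0.006,0.2],[0,0,0]],
  [[0.016,-0.006,0.3],[0,0,0]],
  [[0.016,-0.006,0.4],[0,0,0]],
  [[0.016,-0.006,0.464],[0,0,0]],
])

```text
clock: 2.95
position: [634.9, 118.9, 132.3]
ee_rot: [0.744, -0.669, -0.001, 0.001]
contact_force: [0.4, 0.1, 0.1]
gripper_width: 85.0
grasp_force: 0.0
```

>>> arm_command([
  [[0,0,0],[0,0,0]],
  [[0,0,0],[0,0,0]],
  [[0,0,0],[0,0,0]],
  [[0,0,0],[0,0,0]],
  [[0,0,0],[0,0,0]],
], grip=0)

```text
clock: 3.45
position: [637.3, 118.2, 135.5]
ee_rot: [0.743, -0.669, 0.001, -0.001]
contact_force: [0.2, 1.9, 3.1]
gripper_width: 25.1
grasp_force: 58.9
```

>>> arm_command([
  [[0,0,0],[0,0,0]],
  [[0,0,0],[0,0,0]],
  [[0,0,0],[0,0,0]],
])

```text
clock: 3.75
position: [637.3, 118.2, 135.5]
ee_rot: [0.743, -0.669, 0.001, -0.001]
contact_force: [-0.9, 0.8, 5.7]
gripper_width: 24.6
grasp_force: 59.2
```

>>> arm_command([
  [[0,0,-0.1],[0,0,0]],
  [[0,0,-0.25],[0,0,0]],
  [[0,0,-0.4],[0,0,0]],
  [[0,0,-0.55],[0,0,0]],
  [[0,0,-0.68],[0,0,0]],
])

```text
clock: 4.25
position: [635.9, 117.6, 304.7]
ee_rot: [0.743, -0.669, -0.0, 0.0]
contact_force: [0.9, -0.2, -2.2]
gripper_width: 24.4
grasp_force: 59.6
```

```bash
python3 - <<'E'
from h import *
im,d,P=shot('wrist')
m=((P[...,2]>126)&(P[...,2]<150)&(P[...,0]<540)&(P[...,1]>60)).astype(np.uint8)
n,l,st,_=cv2.connectedComponentsWithStats(m)
for i in range(1,n):
    if st[i,4]>100:
        q=P[l==i]; r=cv2.minAreaRect(q[:,:2].astype(np.float32)); print(st[i,4],np.round(r[0],1),np.round(r[1]),round(r[2],1),np.median(q[:,2]).round())
plan([470,119,305],-174.3)
E
```

```text
1479 [471.4 119.5] [58. 45.] 6.6 138.0
872 [460.5 228.8] [57. 45.] 6.0 137.0
t 4.3 pos [638.4 117.7 311.4] F [ 2.5 -0.6  4.7] w 24.5 j [ 0.43  0.38  0.2   0.   -1.38 -0.33]
shift [-0.0754  0.6696  0.0189]
turn [-0.0033  0.0002  0.0016]
```

>>> arm_command([
  [[-0.016,0.14,0],[0,0,0]],
  [[-0.032,0.28,0],[0,0,0]],
  [[-0.048,0.42,0],[0,0,0]],
  [[-0.064,0.56,0],[0,0,0]],
  [[-0.077,0.664,0],[0,0,0]],
])

```text
clock: 4.8
position: [466.5, 119.1, 302.4]
ee_rot: [0.743, -0.669, -0.001, 0.001]
contact_force: [-0.8, 1.1, -3.0]
gripper_width: 24.7
grasp_force: 60.0
```

>>> arm_command([
  [[0,0,0.05],[0,0,0]],
  [[0,0,0.06],[0,0,0]],
  [[0,0,0.06],[0,0,0]],
])

```text
clock: 5.1
position: [468.9, 119.4, 287.6]
ee_rot: [0.743, -0.669, -0.001, 0.001]
contact_force: [-0.4, -0.2, -1.9]
gripper_width: 24.9
grasp_force: 60.0
```

```bash
python3 - <<'E'
from h import *
im,d,P=shot('wrist','w2')
plan([470.5,119.5,255],-174.3)
ci=arm.camera_info('wrist')
m=((P[...,2]>126)&(P[...,2]<148)&(abs(P[...,0]-470)<45)&(abs(P[...,1]-120)<40)).astype(np.uint8)
n,l,st,_=cv2.connectedComponentsWithStats(m)
for i in range(1,n):
    if st[i,4]>100:
        q=P[l==i]; r=cv2.minAreaRect(q[:,:2].astype(np.float32)); print(st[i,4],np.round(r[0],1),np.round(r[1]),round(r[2],1),np.median(q[:,2]).round())
# low part of the drift rod
q=P.reshape(-1,3); 
for z0 in range(150,215,10):
    k=(q[:,2]>z0)&(q[:,2]<z0+10)&(np.hypot(q[:,0]-470,q[:,1]-119)<25)
    if k.sum()>20: print(z0,k.sum(),q[k].min(0).round(1),q[k].max(0).round(1))
E
```

```text
t 5.2 pos [469.5 119.6 288.1] F [-0.8  0.5 -1.9] w 25.2 j [ 0.59  0.1  -0.23  0.   -1.24 -0.48]
shift [ 0.0006 -0.0043  0.1326]
turn [ 0.0004 -0.0002  0.0014]
1217 [470.8 119.7] [56. 44.] 5.0 138.0
160 37 [459.3 109.7 160.5] [476.5 119.2 169.6]
170 39 [459.9 109.7 170. ] [476.4 118.1 179.9]
180 46 [459.  109.7 180. ] [476.3 117.2 189.9]
190 51 [459.6 109.8 190.5] [476.7 119.5 199.8]
200 54 [460.  109.9 200.3] [476.6 118.9 209.7]
210 50 [461.5 109.7 210.1] [475.8 114.8 219.8]
```

View pics/w2.png

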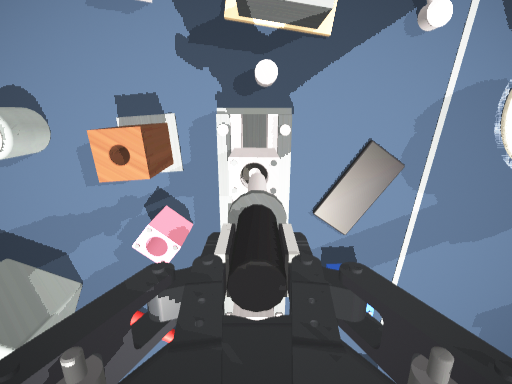

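The drift hangs straight over the bore, with the rod tip at (256,172) and the bore around (255,178). I make a small correction of about 3 mm and push down.

>>> arm_command([
  [[-0.003,-0.011,0],[0,0,0]],
  [[-0.003,-0.011,0.05],[0,0,0]],
  [[-0.003,-0.011,0.1],[0,0,0]],
  [[-0.003,-0.011,0.14],[0,0,0]],
  [[-0.003,-0.011,0.16],[0,0,0]],
])

```text
clock: 5.65
position: [472.4, 120.6, 248.6]
ee_rot: [0.743, -0.669, 0.0, 0.0]
contact_force: [-1.3, -0.3, 4.0]
gripper_width: 25.0
grasp_force: 60.6
```

>>> arm_command([
  [[0,0,0.03],[0,0,0]],
  [[0,0,0.06],[0,0,0]],
  [[0,0,0.09],[0,0,0]],
  [[0,0,0.12],[0,0,0]],
  [[0,0,0.14],[0,0,0]],
])

```text
clock: 6.15
position: [471.8, 120.8, 212.6]
ee_rot: [0.743, -0.669, -0.0, 0.0]
contact_force: [-0.1, 0.4, -1.8]
gripper_width: 24.6
grasp_force: 60.1
```

>>> arm_command([
  [[0,0,0.015],[0,0,0]],
  [[0,0,0.03],[0,0,0]],
  [[0,0,0.045],[0,0,0]],
  [[0,0,0.045],[0,0,0]],
])

```text
clock: 6.55
position: [471.7, 120.6, 201.8]
ee_rot: [0.743, -0.669, -0.0, 0.001]
contact_force: [-0.0, 0.5, -2.7]
gripper_width: 25.0
grasp_force: 60.1
```

>>> arm_command([
  [[0,0,-0.1],[0,0,0]],
  [[0,0,-0.2],[0,0,0]],
  [[0,0,-0.3],[0,0,0]],
  [[0,0,-0.4],[0,0,0]],
  [[0,0,-0.46],[0,0,0]],
])

```text
clock: 7.05
position: [472.7, 121.0, 320.0]
ee_rot: [0.743, -0.669, 0.001, -0.002]
contact_force: [0.4, 0.5, -2.1]
gripper_width: 24.7
grasp_force: 60.0
```

>>> arm_command([
  [[-0.02,-0.14,0],[0,0,0]],
  [[-0.02,-0.28,0],[0,0,0]],
  [[-0.01,-0.42,0],[0,0,0]],
  [[0,-0.56,0],[0,0,0]],
  [[0,-0.6,0],[0,0,0]],
])

```text
clock: 7.55
position: [623.8, 136.4, 315.7]
ee_rot: [0.743, -0.67, -0.0, 0.001]
contact_force: [-1.3, 0.1, -3.1]
gripper_width: 24.8
grasp_force: 60.3
```

>>> arm_command([
  [[0,0,0],[0,0,0]],
  [[0,0,0],[0,0,0]],
])

```text
clock: 7.75
position: [620.5, 136.3, 317.3]
ee_rot: [0.743, -0.669, -0.0, 0.0]
contact_force: [0.0, -0.1, -2.6]
gripper_width: 24.9
grasp_force: 60.4
```

```bash
python3 - <<'E'
from h import *
im,d,P=shot('top','top2')
q=P.reshape(-1,3)
for c in [(470,120),(459,230),(449,333)]:
    k=np.hypot(q[:,0]-c[0],q[:,1]-c[1])<9; print(c,k.sum(),q[k,2].round()[:12])
a=im[175:235,110:250]
im2,d,P=shot('wrist')
cv2.imwrite('pics/v2.png',np.hstack([cv2.resize(a,(448,192),interpolation=cv2.INTER_CUBIC),cv2.resize(im2,(256,192))]))
plan([635.5,118,305],-174.3)
q=P.reshape(-1,3); p=arm.read_state()['position']
for z0 in range(int(p[2])-130,int(p[2])-70,15):
    k=(q[:,2]>z0)&(q[:,2]<z0+10)&(np.hypot(q[:,0]-p[0],q[:,1]-p[1])<20)
    if k.sum()>20: print(z0,k.sum(),q[k].min(0).round(1),q[k].max(0).round(1))
k=(q[:,2]>98)&(q[:,2]<114)&(np.hypot(q[:,0]-635,q[:,1]-118)<60)
print(cv2.minAreaRect(q[k,:2].astype(np.float32)))
E
```

```text
(470, 120) 22 [52. 43. 44. 46. 45. 44. 47. 47. 47. 49. 45. 53.]
(459, 230) 92 [671. 668. 670. 672. 669. 672. 670. 672. 670. 671. 669. 670.]
(449, 333) 0 []
t 7.8 pos [620.2 136.3 318.3] F [ 0.5  1.  -1.8] w 24.5 j [ 0.47  0.36  0.19 -0.   -1.4  -0.37]
shift [ 0.0792 -0.0531  0.0531]
turn [-0.0002  0.0001  0.0016]
188 29 [611.  126.7 189. ] [628.3 136.2 197.8]
203 41 [611.6 126.6 203. ] [628.1 133.6 212.9]
218 52 [611.  126.8 218.3] [628.4 136.8 227.6]
233 55 [611.5 126.6 233. ] [628.2 134.9 242.9]
((636.3593139648438, 117.80868530273438), (63.94703674316406, 64.14614868164062), 10.013504028320312)
```

View pics/v2.png

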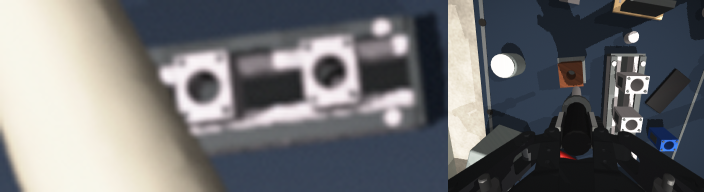

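The bush dropped out and stands in the trough (its top reads about 46 mm), and the holder's empty hole shows at (571,74). The drift goes back.

>>> arm_command([
  [[0.04,-0.03,0],[0,0,0]],
  [[0.078,-0.059,0.1],[0,0,0]],
  [[0.078,-0.059,0.2],[0,0,0]],
  [[0.078,-0.059,0.27],[0,0,0]],
  [[0.078,-0.059,0.28],[0,0,0]],
])

```text
clock: 8.35
position: [636.4, 117.6, 245.2]
ee_rot: [0.743, -0.67, -0.001, 0.002]
contact_force: [-0.0, 0.4, -3.7]
gripper_width: 24.5
grasp_force: 60.3
```

```bash
python3 - <<'E'
from h import *
im,d,P=shot('wrist')
plan([636,118,136],-174.3)
q=P.reshape(-1,3); p=arm.read_state()['position']
for z0 in range(int(p[2])-130,int(p[2])-40,15):
    k=(q[:,2]>z0)&(q[:,2]<z0+10)&(np.hypot(q[:,0]-p[0],q[:,1]-p[1])<14)
    if k.sum()>20: print(z0,k.sum(),q[k].min(0).round(1),q[k].max(0).round(1))
k=(q[:,2]>98)&(q[:,2]<110)&(np.hypot(q[:,0]-635,q[:,1]-118)<60)
print(cv2.minAreaRect(q[k,:2].astype(np.float32)))
E
```

```text
t 8.4 pos [637.2 117.8 246.5] F [ 0.8 -0.1 -3. ] w 24.6 j [ 0.43  0.42  0.1   0.   -1.25 -0.33]
shift [-0.0015  0.0036  0.442 ]
turn [ 0.0008 -0.0003  0.0015]
116 34 [626.7 108.  116.3] [643.3 114.  125.9]
131 41 [626.2 108.  131.1] [643.7 115.8 140.7]
146 55 [626.8 107.9 146. ] [644.  117.4 156. ]
161 56 [628.6 107.9 161.4] [643.3 113.4 170.9]
((636.4068603515625, 117.6024169921875), (64.1196060180664, 63.98688888549805), 9.931702613830566)
```

>>> arm_command([
  [[-0.002,-0.004,0.03],[0,0,0]],
  [[-0.002,-0.004,0.1],[0,0,0]],
  [[-0.002,-0.004,0.2],[0,0,0]],
  [[-0.002,-0.004,0.3],[0,0,0]],
  [[-0.002,-0.004,0.39],[0,0,0]],
])

```text
clock: 8.9
position: [639.5, 119.5, 151.6]
ee_rot: [0.743, -0.669, 0.001, -0.002]
contact_force: [0.7, -0.1, -3.6]
gripper_width: 24.6
grasp_force: 65.2
```

>>> arm_command([
  [[0,0,0.03],[0,0,0]],
  [[0,0,0.044],[0,0,0]],
  [[0,0,0.046],[0,0,0]],
  [[0,0,0.046],[0,0,0]],
])

```text
clock: 9.3
position: [639.7, 119.4, 139.9]
ee_rot: [0.743, -0.669, 0.001, -0.001]
contact_force: [-0.7, 1.1, -1.7]
gripper_width: 24.2
grasp_force: 62.1
```

>>> arm_command([
  [[0,0.006,0.008],[0,0,0]],
  [[0,0.006,0.016],[0,0,0]],
  [[0,0.006,0.016],[0,0,0]],
])

```text
clock: 9.6
position: [637.1, 118.9, 134.5]
ee_rot: [0.743, -0.669, -0.0, 0.0]
contact_force: [0.1, -0.8, -3.5]
gripper_width: 24.6
grasp_force: 62.1
```

>>> arm_command([
  [[0,0,0],[0,0,0]],
  [[0,0,0],[0,0,0]],
  [[0,0,0],[0,0,0]],
  [[0,0,0],[0,0,0]],
  [[0,0,0],[0,0,0]],
], grip=1)

```text
clock: 10.1
position: [637.5, 119.0, 134.8]
ee_rot: [0.743, -0.669, 0.0, -0.0]
contact_force: [-0.9, -0.3, -0.4]
gripper_width: 85.3
grasp_force: 0.0
```

>>> arm_command([
  [[0,0,-0.1],[0,0,0]],
  [[0,0,-0.25],[0,0,0]],
  [[0,0,-0.4],[0,0,0]],
  [[0,0,-0.5],[0,0,0]],
  [[0,0,-0.5],[0,0,0]],
])

```text
clock: 10.6
position: [639.4, 119.3, 265.0]
ee_rot: [0.743, -0.669, 0.003, -0.004]
contact_force: [0.3, -0.2, -0.2]
gripper_width: 85.3
grasp_force: 0.0
```

```bash
python3 - <<'E'
from h import *
im,d,P=shot('wrist')
def rect(x,y,z0,z1,rad=60):
    m=((P[...,2]>z0)&(P[...,2]<z1)&(np.hypot(P[...,0]-x,P[...,1]-y)<rad)).astype(np.uint8)
    n,l,st,_=cv2.connectedComponentsWithStats(m)
    for i in range(1,n):
        if st[i,4]>60:
            q=P[l==i]; r=cv2.minAreaRect(q[:,:2].astype(np.float32)); print((x,y),st[i,4],np.round(r[0],1),np.round(r[1]),round(r[2],1),np.median(q[:,2]).round(1))
rect(636,118,170,195); rect(636,118,98,109)
for c in [(470,120),(459,230),(449,333)]: rect(*c,126,148,50)
plan([459,230,200],-174.3)
E
```

```text
(636, 118) 697 [636.4 118.3] [25. 25.] 76.3 183.5
(636, 118) 1836 [636.4 117.8] [64. 64.] 10.0 105.7
(470, 120) 2018 [471.5 119.8] [58. 45.] 6.3 137.6
(459, 230) 491 [453.2 217.3] [42. 24.] 5.5 137.3
(449, 333) 305 [428.9 329.7] [46. 16.] 89.4 137.9
t 10.7 pos [638.1 119.3 262.1] F [-0.9 -0.1  0.1] w 85.4 j [ 0.43  0.41  0.12  0.   -1.28 -0.33]
shift [-0.5147  0.6677  0.2458]
turn [-0.0015  0.0005  0.0015]
```

The drift is seated again at the same top height as before. Now I take housing A, the one nearest the rack.

>>> arm_command([
  [[-0.017,0.16,0],[0,0,0]],
  [[-0.034,0.32,0],[0,0,0]],
  [[-0.051,0.48,0],[0,0,0]],
  [[-0.068,0.64,0],[0,0,0]],
  [[-0.068,0.668,0.05],[0,0,0]],
])

```text
clock: 11.15
position: [466.2, 118.0, 247.5]
ee_rot: [0.743, -0.669, -0.0, -0.001]
contact_force: [0.9, -0.5, -0.7]
gripper_width: 85.3
grasp_force: 0.0
```

>>> arm_command([
  [[0,0,0.12],[0,0,0]],
  [[0,0,0.25],[0,0,0]],
  [[0,0,0.38],[0,0,0]],
  [[0,0,0.5],[0,0,0]],
  [[0,0,0.62],[0,0,0]],
])

```text
clock: 11.65
position: [468.3, 117.9, 89.9]
ee_rot: [0.743, -0.669, -0.0, 0.001]
contact_force: [0.3, 0.7, -0.4]
gripper_width: 85.6
grasp_force: 0.0
```

>>> arm_command([
  [[0,0,0],[0,0,0]],
  [[0,0,0],[0,0,0]],
])

```text
clock: 11.85
position: [469.2, 118.2, 91.7]
ee_rot: [0.743, -0.669, -0.0, 0.001]
contact_force: [0.3, 0.4, 0.3]
gripper_width: 85.4
grasp_force: 0.0
```

```bash
python3 -c "
from h import *
plan([470.9,119.7,92],-174.3)"
```

```text
t 11.8 pos [469.2 118.2  91.7] F [0.3 0.4 0.3] w 85.4 j [ 0.58  0.31 -0.52  0.   -0.75 -0.48]
shift [-0.0053 -0.0074 -0.0013]
turn [ 0.0006 -0.0004  0.0016]
```

>>> arm_command([
  [[-0.005,-0.007,0],[0,0,0]],
  [[-0.005,-0.007,0],[0,0,0]],
])

```text
clock: 12.05
position: [472.3, 120.6, 93.6]
ee_rot: [0.743, -0.669, 0.001, -0.002]
contact_force: [0.4, 0.3, 0.0]
gripper_width: 85.3
grasp_force: 0.0
```

>>> arm_command([
  [[0,0,0],[0,0,0]],
  [[0,0,0],[0,0,0]],
  [[0,0,0],[0,0,0]],
  [[0,0,0],[0,0,0]],
  [[0,0,0],[0,0,0]],
], grip=0)

```text
clock: 12.55
position: [471.7, 120.2, 93.0]
ee_rot: [0.743, -0.669, 0.0, -0.001]
contact_force: [-1.0, 0.2, 6.2]
gripper_width: 55.6
grasp_force: 63.7
```

>>> arm_command([
  [[0,0,-0.05],[0,0,0]],
  [[0,0,-0.2],[0,0,0]],
  [[0,0,-0.35],[0,0,0]],
  [[0,0,-0.5],[0,0,0]],
  [[0,0,-0.6],[0,0,0]],
])

```text
clock: 13.05
position: [470.8, 119.9, 243.6]
ee_rot: [0.743, -0.669, -0.0, -0.001]
contact_force: [0.4, -0.5, -3.9]
gripper_width: 55.4
grasp_force: 65.3
```

>>> arm_command([
  [[0.16,0,0],[0,0,0]],
  [[0.32,0,0],[0,0,0]],
  [[0.48,0,0],[0,0,0]],
  [[0.64,0,0],[0,0,0.02]],
  [[0.7,0,0],[0,0,0.045]],
])

```text
clock: 13.55
position: [487.8, -56.7, 240.3]
ee_rot: [-0.692, 0.722, 0.001, -0.001]
contact_force: [0.2, 0.2, -3.6]
gripper_width: 55.2
grasp_force: 65.5
```

>>> arm_command([
  [[0,0,0],[0,0,0]],
  [[0,0,0],[0,0,0]],
])

```text
clock: 13.75
position: [488.3, -54.2, 240.8]
ee_rot: [-0.694, 0.72, 0.001, -0.001]
contact_force: [-0.2, 0.1, -3.8]
gripper_width: 55.2
grasp_force: 65.4
```

```bash
python3 - <<'E'
from h import *
im,d,P=shot('wrist','w3')
def rect(n,x0,x1,y0,y1,z0,z1):
    m=((P[...,2]>z0)&(P[...,2]<z1)&(P[...,0]>x0)&(P[...,0]<x1)&(P[...,1]>y0)&(P[...,1]<y1)).astype(np.uint8)
    k,l,st,_=cv2.connectedComponentsWithStats(m)
    for i in range(1,k):
        if st[i,4]>100:
            q=P[l==i]; r=cv2.minAreaRect(q[:,:2].astype(np.float32)); print(n,st[i,4],np.round(r[0],1),np.round(r[1],1),round(r[2],1),np.median(q[:,2]).round(1))
rect('wall',360,540,-110,-50,86,96)
rect('stop',360,540,-400,-300,76,92)
rect('base',350,550,-430,-50,5,16)
rect('socket',430,500,-40,40,36,46)
plan([453,-108,242],-182.2)
E
```

```text
wall 1501 [457.5 -77.8] [ 16.1 109.4] 87.8 91.7
base 16527 [ 453.8 -158.6] [185.4 150.5] 87.6 11.8
t 13.8 pos [488.6 -53.8 241.1] F [-0.1  0.1 -3.6] w 55.7 j [ 0.22  0.15 -0.29 -0.   -1.13 -0.26]
shift [ 0.222   0.1343 -0.0035]
turn [0.0007 0.0001 0.0006]
```

View pics/w3.png

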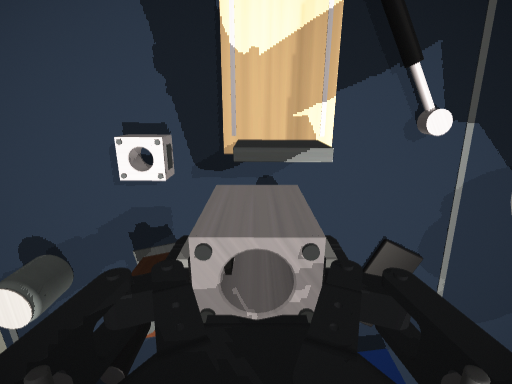

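The picture shows housing A held level, the wall's top edge at (283,152), the rack base beyond it, and housing4 at (143,158).

>>> arm_command([
  [[0.12,0.06,0],[0,0,0]],
  [[0.236,0.125,0],[0,0,0]],
  [[0.236,0.125,0.12],[0,0,0]],
  [[0.236,0.125,0.26],[0,0,0]],
  [[0.236,0.125,0.4],[0,0,0]],
])

```text
clock: 14.3
position: [455.9, -111.0, 141.4]
ee_rot: [-0.695, 0.719, -0.0, 0.001]
contact_force: [0.8, -0.1, -3.3]
gripper_width: 55.2
grasp_force: 65.6
```

>>> arm_command([
  [[0,0,0],[0,0,0]],
  [[0,0,0],[0,0,0]],
])

```text
clock: 14.5
position: [456.4, -111.4, 142.5]
ee_rot: [-0.695, 0.719, -0.0, -0.0]
contact_force: [0.8, -0.2, -3.6]
gripper_width: 55.3
grasp_force: 65.7
```

```bash
python3 -c "
from h import *
plan([455.1,-111.5,48],-182.3)"
```

```text
t 14.5 pos [ 456.4 -111.4  142.5] F [ 0.8 -0.2 -3.6] w 55.3 j [ 0.11  0.21 -0.49  0.   -0.87 -0.14]
shift [3.000e-04 5.100e-03 3.781e-01]
turn [ 0.0001 -0.0003  0.0017]
```

>>> arm_command([
  [[0,0.004,0.1],[0,0,0.001]],
  [[0,0.004,0.2],[0,0,0.001]],
  [[0,0.004,0.3],[0,0,0.001]],
  [[0,0.004,0.36],[0,0,0.001]],
  [[0,0.004,0.376],[0,0,0.001]],
])

```text
clock: 15.0
position: [456.2, -111.5, 48.6]
ee_rot: [-0.693, 0.721, -0.001, 0.0]
contact_force: [-0.2, 0.2, -3.5]
gripper_width: 55.6
grasp_force: 66.1
```

>>> arm_command([
  [[0,0,0],[0,0,0]],
  [[0,0,0],[0,0,0]],
])

```text
clock: 15.2
position: [456.7, -111.7, 49.8]
ee_rot: [-0.693, 0.721, -0.001, 0.001]
contact_force: [-0.2, -0.7, -3.4]
gripper_width: 55.1
grasp_force: 66.1
```

>>> arm_command([
  [[0,0,0.006],[0,0,0]],
  [[0,0,0.01],[0,0,0]],
  [[0,0,0.01],[0,0,0]],
])

```text
clock: 15.5
position: [455.8, -111.8, 47.0]
ee_rot: [-0.693, 0.721, -0.001, 0.001]
contact_force: [-0.8, 1.3, 5.8]
gripper_width: 55.5
grasp_force: 66.7
```

>>> arm_command([
  [[0,0,0],[0,0,0]],
  [[0,0,0],[0,0,0]],
  [[0,0,0],[0,0,0]],
  [[0,0,0],[0,0,0]],
], grip=1)

```text
clock: 15.9
position: [455.0, -111.9, 45.6]
ee_rot: [-0.693, 0.721, -0.0, 0.0]
contact_force: [0.5, -0.4, -0.4]
gripper_width: 85.6
grasp_force: 0.0
```

>>> arm_command([
  [[0,0,-0.1],[0,0,0]],
  [[0,0,-0.25],[0,0,0]],
  [[0,0,-0.42],[0,0,0]],
  [[0,0,-0.6],[0,0,0]],
  [[-0.1,0,-0.68],[0,0,0]],
])

```text
clock: 16.4
position: [457.6, -88.0, 219.9]
ee_rot: [-0.692, 0.722, -0.003, 0.003]
contact_force: [1.4, -0.2, -1.0]
gripper_width: 85.8
grasp_force: 0.0
```

>>> arm_command([
  [[-0.17,0,0],[0,0,-0.02]],
  [[-0.34,0,0],[0,0,-0.045]],
  [[-0.51,0,0],[0,0,-0.045]],
  [[-0.68,0,0],[0,0,-0.045]],
  [[-0.85,0,0],[0,0,-0.045]],
])

```text
clock: 16.9
position: [464.1, 127.0, 215.6]
ee_rot: [0.742, -0.67, 0.0, -0.0]
contact_force: [1.1, -0.5, 0.1]
gripper_width: 85.1
grasp_force: 0.0
```

```bash
python3 -c "
from h import *
plan([459.8,229.5,220],-174.3)"
```

```text
t 16.9 pos [464.1 127.  215.6] F [ 1.1 -0.5  0.1] w 85.1 j [ 0.61  0.15 -0.36  0.   -1.06 -0.5 ]
shift [-0.4095 -0.0244 -0.0174]
turn [-0.0001  0.      0.0005]
```

>>> arm_command([
  [[-0.17,-0.008,0],[0,0,0]],
  [[-0.34,-0.016,0],[0,0,0]],
  [[-0.41,-0.02,0.04],[0,0,0]],
  [[-0.41,-0.02,0.1],[0,0,0]],
  [[-0.41,-0.02,0.15],[0,0,0]],
])

```text
clock: 17.4
position: [458.4, 228.0, 176.6]
ee_rot: [0.742, -0.67, -0.0, 0.001]
contact_force: [-0.2, -0.1, -0.8]
gripper_width: 85.6
grasp_force: 0.0
```

```bash
python3 - <<'E'
from h import *
im,d,P=shot('wrist')
m=((P[...,2]>126)&(P[...,2]<148)&(P[...,0]<520)).astype(np.uint8)
k,l,st,_=cv2.connectedComponentsWithStats(m)
for i in range(1,k):
    if st[i,4]>300:
        q=P[l==i]; r=cv2.minAreaRect(q[:,:2].astype(np.float32)); print(st[i,4],np.round(r[0],1),np.round(r[1],1),round(r[2],1))
plan([459.8,229.5,92],-174.3)
E
```

```text
3505 [460.8 229.2] [56.1 44.2] 5.8
1147 [452.4 315.1] [56.  11.1] 5.5
t 17.4 pos [457.3 226.8 174.5] F [-0.4 -1.1 -1.1] w 85.3 j [ 0.78  0.25 -0.35 -0.   -0.98 -0.68]
shift [-0.0107 -0.0129  0.3297]
turn [ 0.0018 -0.0009  0.0004]
```

>>> arm_command([
  [[-0.01,-0.01,0.1],[0,0,0]],
  [[-0.01,-0.01,0.2],[0,0,0]],
  [[-0.01,-0.01,0.29],[0,0,0]],
  [[-0.01,-0.01,0.328],[0,0,0]],
  [[-0.01,-0.01,0.328],[0,0,0]],
])

```text
clock: 17.95
position: [460.7, 229.6, 94.9]
ee_rot: [0.742, -0.671, -0.0, 0.002]
contact_force: [0.6, -0.2, 0.7]
gripper_width: 85.6
grasp_force: 0.0
```

>>> arm_command([
  [[0,0,0],[0,0,0]],
  [[0,0,0],[0,0,0]],
  [[0,0,0],[0,0,0]],
  [[0,0,0],[0,0,0]],
  [[0,0,0],[0,0,0]],
], grip=0)

```text
clock: 18.45
position: [462.1, 231.3, 97.5]
ee_rot: [0.742, -0.67, 0.0, -0.001]
contact_force: [-1.7, 0.2, 6.4]
gripper_width: 55.1
grasp_force: 65.1
```

>>> arm_command([
  [[0,0,-0.05],[0,0,0]],
  [[0,0,-0.2],[0,0,0]],
  [[0,0,-0.35],[0,0,0]],
  [[0,0,-0.5],[0,0,0]],
  [[0,0,-0.6],[0,0,0]],
])

```text
clock: 18.95
position: [461.3, 230.7, 248.3]
ee_rot: [0.742, -0.671, -0.0, -0.001]
contact_force: [0.5, -0.7, -3.2]
gripper_width: 55.3
grasp_force: 64.7
```

>>> arm_command([
  [[0.16,0.02,0],[0,0,0]],
  [[0.32,0.04,0],[0,0,0]],
  [[0.48,0.06,0],[0,0,0]],
  [[0.64,0.08,0],[0,0,0]],
  [[0.8,0.1,0],[0,0,0]],
])

```text
clock: 19.45
position: [455.3, 27.5, 245.3]
ee_rot: [0.742, -0.67, -0.001, 0.001]
contact_force: [0.5, 0.3, -2.6]
gripper_width: 55.1
grasp_force: 64.9
```

>>> arm_command([
  [[0.16,0.02,0],[0,0,0.02]],
  [[0.32,0.04,0],[0,0,0.0445]],
  [[0.48,0.06,0],[0,0,0.0445]],
  [[0.6,0.08,0],[0,0,0.0445]],
  [[0.6,0.08,0],[0,0,0.0445]],
])

```text
clock: 19.95
position: [450.4, -124.7, 245.0]
ee_rot: [-0.691, 0.722, 0.001, -0.001]
contact_force: [-1.0, 0.8, -3.6]
gripper_width: 55.3
grasp_force: 64.8
```

```bash
python3 - <<'E'
from h import *
im,d,P=shot('wrist')
m=((P[...,2]>80)&(P[...,2]<100)&(P[...,0]<540)&(P[...,1]<-60)).astype(np.uint8)
k,l,st,_=cv2.connectedComponentsWithStats(m)
for i in range(1,k):
    if st[i,4]>200:
        q=P[l==i]; r=cv2.minAreaRect(q[:,:2].astype(np.float32)); print(st[i,4],np.round(r[0],1),np.round(r[1],1),round(r[2],1))
plan([453.1,-162,140],-182.3)
E
```

```text
593 [ 454.8 -126.6] [15.2 55.8] 87.8
t 20.0 pos [ 450.6 -123.4  245. ] F [ 0.5 -0.5 -3.7] w 55.0 j [ 0.08  0.1  -0.34 -0.   -1.13 -0.12]
shift [ 0.154  -0.0174  0.4199]
turn [ 0.0007  0.0002 -0.0008]
```

>>> arm_command([
  [[0.148,-0.018,0],[0,0,0]],
  [[0.148,-0.018,0.15],[0,0,0]],
  [[0.148,-0.018,0.3],[0,0,0]],
  [[0.148,-0.018,0.42],[0,0,0]],
  [[0.148,-0.018,0.42],[0,0,0]],
])

```text
clock: 20.5
position: [451.1, -158.1, 136.8]
ee_rot: [-0.693, 0.721, 0.005, -0.003]
contact_force: [-0.7, 0.6, -2.4]
gripper_width: 55.5
grasp_force: 64.9
```

```bash
python3 -c "
from h import *
plan([453.5,-160.5,52],-182.3)"
```

```text
t 20.5 pos [ 451.1 -158.1  136.8] F [-0.7  0.6 -2.4] w 55.5 j [ 0.    0.24 -0.47 -0.   -0.87 -0.04]
shift [ 0.0096 -0.0139  0.3389]
turn [0.0036 0.0004 0.0003]
```

>>> arm_command([
  [[0.005,-0.01,0.1],[0,0,0]],
  [[0.005,-0.01,0.2],[0,0,0]],
  [[0.005,-0.01,0.28],[0,0,0]],
  [[0.005,-0.01,0.33],[0,0,0]],
  [[0.005,-0.01,0.33],[0,0,0]],
])

```text
clock: 21.0
position: [457.4, -160.0, 58.4]
ee_rot: [-0.694, 0.72, 0.001, -0.001]
contact_force: [0.8, -0.4, -3.2]
gripper_width: 55.5
grasp_force: 65.1
```

>>> arm_command([
  [[0,0,0.008],[0,0,0]],
  [[0,0,0.015],[0,0,0]],
  [[0,0,0.015],[0,0,0]],
])

```text
clock: 21.3
position: [458.0, -160.5, 55.7]
ee_rot: [-0.693, 0.721, -0.001, 0.001]
contact_force: [-0.9, -0.4, -2.3]
gripper_width: 55.3
grasp_force: 65.1
```

>>> arm_command([
  [[0,0.014,0.004],[0,0,0]],
  [[0,0.014,0.012],[0,0,0]],
  [[0,0.014,0.019],[0,0,0]],
  [[0,0.014,0.019],[0,0,0]],
])

```text
clock: 21.7
position: [453.5, -160.6, 51.6]
ee_rot: [-0.693, 0.72, 0.0, -0.0]
contact_force: [-3.3, 2.0, 9.9]
gripper_width: 55.1
grasp_force: 66.5
```

```bash
python3 -c "
from h import *
plan([453.5,-160.5,51],-182.3)"
```

```text
t 21.7 pos [ 453.5 -160.6   51.6] F [-3.3  2.   9.9] w 55.1 j [-0.    0.37 -0.57  0.   -0.64 -0.04]
shift [-0.0003  0.0001  0.0022]
turn [ 0.0002 -0.0001  0.0006]
```

>>> arm_command([
  [[0,0,0],[0,0,0]],
  [[0,0,0],[0,0,0]],
  [[0,0,0],[0,0,0]],
  [[0,0,0],[0,0,0]],
], grip=1)

```text
clock: 22.1
position: [454.0, -160.5, 50.0]
ee_rot: [-0.693, 0.721, -0.0, 0.0]
contact_force: [-0.1, -0.5, -0.2]
gripper_width: 85.3
grasp_force: 0.0
```

>>> arm_command([
  [[0,0,-0.1],[0,0,0]],
  [[0,0,-0.25],[0,0,0]],
  [[0,0,-0.42],[0,0,0]],
  [[0,0,-0.6],[0,0,0]],
  [[-0.1,0,-0.64],[0,0,0]],
])

```text
clock: 22.6
position: [457.8, -136.8, 215.4]
ee_rot: [-0.693, 0.721, -0.004, 0.003]
contact_force: [0.7, 0.7, -0.1]
gripper_width: 85.5
grasp_force: 0.0
```

>>> arm_command([
  [[-0.18,0,0],[0,0,-0.02]],
  [[-0.36,0,0],[0,0,-0.045]],
  [[-0.54,0,0],[0,0,-0.045]],
  [[-0.72,0,0],[0,0,-0.045]],
  [[-0.9,0,0],[0,0,-0.045]],
])

```text
clock: 23.1
position: [463.2, 91.1, 210.2]
ee_rot: [0.742, -0.67, 0.0, -0.0]
contact_force: [0.2, 0.2, -0.1]
gripper_width: 85.0
grasp_force: 0.0
```

>>> arm_command([
  [[-0.18,0,0],[0,0,0]],
  [[-0.36,0,0],[0,0,0]],
  [[-0.54,0,0],[0,0,0]],
  [[-0.72,0,0],[0,0,0]],
  [[-0.86,0.0,0],[0,0,0]],
])

```text
clock: 23.6
position: [441.0, 305.6, 209.9]
ee_rot: [0.743, -0.669, 0.0, -0.0]
contact_force: [0.2, -1.0, 0.4]
gripper_width: 85.4
grasp_force: 0.0
```

```bash
python3 - <<'E'
from h import *
im,d,P=shot('wrist')
m=((P[...,2]>126)&(P[...,2]<148)&(P[...,0]<520)&(P[...,1]>200)).astype(np.uint8)
k,l,st,_=cv2.connectedComponentsWithStats(m)
for i in range(1,k):
    if st[i,4]>300:
        q=P[l==i]; r=cv2.minAreaRect(q[:,:2].astype(np.float32)); print(st[i,4],np.round(r[0],1),np.round(r[1],1),round(r[2],1))
q=P.reshape(-1,3);kk=np.hypot(q[:,0]-449,q[:,1]-333)<13;print(kk.sum(),np.sort(q[kk,2]).round()[::20])
plan([449.5,332.5,92],-174.3)
E
```

```text
2513 [450.5 332.5] [56.4 45. ] 6.6
19 [6.]
t 23.6 pos [441.5 309.6 209.7] F [0.4 3.6 1.9] w 85.6 j [ 0.91  0.26 -0.24  0.   -1.07 -0.81]
shift [-0.0868 -0.0407  0.4711]
turn [-0.0006  0.0006  0.0024]
```

>>> arm_command([
  [[-0.086,-0.042,0],[0,0,0.001]],
  [[-0.086,-0.042,0.12],[0,0,0.001]],
  [[-0.086,-0.042,0.27],[0,0,0.001]],
  [[-0.086,-0.042,0.4],[0,0,0.001]],
  [[-0.086,-0.042,0.45],[0,0,0.001]],
])

```text
clock: 24.15
position: [448.2, 323.9, 94.1]
ee_rot: [0.741, -0.671, -0.0, 0.003]
contact_force: [0.1, -0.1, 0.2]
gripper_width: 85.2
grasp_force: 0.0
```

>>> arm_command([
  [[0,0,0],[0,0,0]],
  [[0,0,0],[0,0,0]],
])

```text
clock: 24.35
position: [450.6, 326.4, 98.7]
ee_rot: [0.742, -0.671, 0.0, -0.001]
contact_force: [-0.9, 0.5, 0.3]
gripper_width: 85.3
grasp_force: 0.0
```

```bash
python3 -c "
from h import *
plan([450,332.5,95],-174.1)"
```

```text
t 24.4 pos [450.6 326.4  98.7] F [-0.9  0.5  0.3] w 85.3 j [ 0.92  0.4  -0.34  0.   -0.83 -0.82]
shift [-0.0247  0.      0.015 ]
turn [-0.0006  0.0003 -0.001 ]
```

>>> arm_command([
  [[-0.024,0,0.015],[0,0,-0.001]],
  [[-0.024,0,0.015],[0,0,-0.001]],
  [[-0.024,0,0.015],[0,0,-0.001]],
])

```text
clock: 24.65
position: [449.4, 332.2, 94.7]
ee_rot: [0.743, -0.67, -0.0, -0.001]
contact_force: [-0.6, -0.4, 0.5]
gripper_width: 84.9
grasp_force: 0.0
```

>>> arm_command([
  [[0,0,0],[0,0,0]],
  [[0,0,0],[0,0,0]],
  [[0,0,0],[0,0,0]],
  [[0,0,0],[0,0,0]],
  [[0,0,0],[0,0,0]],
], grip=0)

```text
clock: 25.15
position: [449.8, 332.1, 94.6]
ee_rot: [0.743, -0.67, 0.0, -0.001]
contact_force: [0.1, -0.7, 4.1]
gripper_width: 55.6
grasp_force: 64.6
```

>>> arm_command([
  [[0,0,-0.05],[0,0,0]],
  [[0,0,-0.2],[0,0,0]],
  [[0,0,-0.35],[0,0,0]],
  [[0,0,-0.5],[0,0,0]],
  [[0,0,-0.6],[0,0,0]],
])

```text
clock: 25.65
position: [448.7, 331.4, 246.1]
ee_rot: [0.742, -0.67, -0.0, -0.0]
contact_force: [1.0, -0.1, -2.7]
gripper_width: 55.4
grasp_force: 64.8
```

>>> arm_command([
  [[0.16,0.016,0],[0,0,0]],
  [[0.32,0.032,0],[0,0,0]],
  [[0.48,0.048,0],[0,0,0]],
  [[0.64,0.064,0],[0,0,0]],
  [[0.8,0.08,0],[0,0,0]],
])

```text
clock: 26.15
position: [448.0, 128.6, 243.0]
ee_rot: [0.742, -0.67, -0.001, 0.001]
contact_force: [1.0, 0.3, -3.1]
gripper_width: 55.2
grasp_force: 65.1
```

>>> arm_command([
  [[0.16,0.016,0],[0,0,0]],
  [[0.32,0.032,0],[0,0,0]],
  [[0.48,0.048,0],[0,0,0]],
  [[0.64,0.064,0],[0,0,0]],
  [[0.8,0.08,0],[0,0,0]],
])

```text
clock: 26.65
position: [448.5, -71.8, 243.2]
ee_rot: [0.742, -0.67, -0.001, 0.001]
contact_force: [0.4, -0.0, -2.7]
gripper_width: 55.1
grasp_force: 65.1
```

>>> arm_command([
  [[0.12,0.012,0],[0,0,0.02]],
  [[0.24,0.024,0],[0,0,0.0445]],
  [[0.4,0.04,0],[0,0,0.0445]],
  [[0.4,0.04,0],[0,0,0.0445]],
  [[0.4,0.04,0],[0,0,0.0445]],
])

```text
clock: 27.15
position: [449.2, -171.3, 242.8]
ee_rot: [-0.693, 0.721, 0.002, -0.001]
contact_force: [-0.6, -0.4, -3.4]
gripper_width: 55.4
grasp_force: 65.1
```

```bash
python3 - <<'E'
from h import *
im,d,P=shot('wrist')
m=((P[...,2]>74)&(P[...,2]<100)&(P[...,0]<540)&(P[...,1]<-60)).astype(np.uint8)
k,l,st,_=cv2.connectedComponentsWithStats(m)
for i in range(1,k):
    if st[i,4]>100:
        q=P[l==i]; r=cv2.minAreaRect(q[:,:2].astype(np.float32)); print(st[i,4],np.round(r[0],1),np.round(r[1],1),round(r[2],1),np.median(q[:,2]).round())
plan([452,-212,140],-182.3)
E
```

```text
755 [ 446.3 -343.6] [  3.6 108.7] 87.8 83.0
833 [ 452.4 -170.9] [26.9 55.9] 88.0 92.0
t 27.2 pos [ 449.6 -170.6  243.1] F [-0.7  0.9 -3.2] w 55.4 j [-0.02  0.13 -0.31 -0.   -1.13 -0.01]
shift [ 0.1654 -0.0169  0.4121]
turn [0.0007 0.0003 0.0006]
```

>>> arm_command([
  [[0.16,-0.012,0],[0,0,0]],
  [[0.165,-0.012,0.15],[0,0,0]],
  [[0.165,-0.012,0.3],[0,0,0]],
  [[0.165,-0.012,0.42],[0,0,0]],
  [[0.165,-0.012,0.5],[0,0,0]],
])

```text
clock: 27.7
position: [450.5, -210.6, 116.5]
ee_rot: [-0.694, 0.72, 0.002, -0.001]
contact_force: [0.9, 0.5, -3.5]
gripper_width: 55.4
grasp_force: 65.0
```

>>> arm_command([
  [[0,0,0.1],[0,0,0]],
  [[0,0,0.19],[0,0,0]],
  [[0,0,0.23],[0,0,0]],
  [[0,0,0.23],[0,0,0]],
])

```text
clock: 28.1
position: [451.4, -211.2, 60.2]
ee_rot: [-0.694, 0.72, 0.001, -0.001]
contact_force: [0.2, 0.8, -2.5]
gripper_width: 55.6
grasp_force: 64.9
```

```bash
python3 -c "
from h import *
plan([451.5,-212.5,48.6],-182.3)"
```

```text
t 28.1 pos [ 451.4 -211.2   60.2] F [ 0.2  0.8 -2.5] w 55.6 j [-0.11  0.38 -0.51 -0.   -0.68  0.08]
shift [ 0.0053 -0.0009  0.0465]
turn [0.0011 0.0001 0.0014]
```

>>> arm_command([
  [[0.003,0,0.02],[0,0,0.001]],
  [[0.003,0,0.035],[0,0,0.001]],
  [[0.003,0,0.047],[0,0,0.001]],
  [[0.003,0,0.049],[0,0,0.001]],
  [[0.003,0,0.049],[0,0,0.001]],
])

```text
clock: 28.6
position: [452.2, -213.0, 49.2]
ee_rot: [-0.693, 0.721, -0.0, 0.0]
contact_force: [-0.1, 0.5, -2.6]
gripper_width: 55.0
grasp_force: 64.9
```

>>> arm_command([
  [[0,0,0],[0,0,0]],
  [[0,0,0],[0,0,0]],
  [[0,0,0],[0,0,0]],
  [[0,0,0],[0,0,0]],
], grip=1)

```text
clock: 29.0
position: [452.4, -213.0, 49.4]
ee_rot: [-0.693, 0.721, -0.0, 0.0]
contact_force: [0.1, -0.5, -0.8]
gripper_width: 85.4
grasp_force: 0.0
```

>>> arm_command([
  [[0,0,-0.1],[0,0,0]],
  [[0,0,-0.25],[0,0,0]],
  [[0,0,-0.42],[0,0,0]],
  [[0,0,-0.6],[0,0,0]],
  [[0,0,-0.7],[0,0,0]],
])

```text
clock: 29.5
position: [453.4, -213.4, 228.4]
ee_rot: [-0.693, 0.721, -0.003, 0.002]
contact_force: [0.1, -0.3, -0.0]
gripper_width: 85.3
grasp_force: 0.0
```

>>> arm_command([
  [[-0.09,-0.16,0],[0,0,0]],
  [[-0.18,-0.32,0],[0,0,0]],
  [[-0.27,-0.48,0],[0,0,0]],
  [[-0.36,-0.64,0],[0,0,0]],
  [[-0.4,-0.72,0],[0,0,0]],
])

```text
clock: 30.0
position: [638.6, -118.4, 223.3]
ee_rot: [-0.693, 0.721, -0.0, 0.0]
contact_force: [-0.0, 0.1, -1.0]
gripper_width: 85.1
grasp_force: 0.0
```

```bash
python3 - <<'E'
from h import *
im,d,P=shot('wrist','w4')
m=((P[...,2]>33)&(P[...,2]<50)&(P[...,0]>560)&(P[...,1]<20)).astype(np.uint8)
k,l,st,_=cv2.connectedComponentsWithStats(m)
for i in range(1,k):
    if st[i,4]>200:
        q=P[l==i]; r=cv2.minAreaRect(q[:,:2].astype(np.float32)); print(st[i,4],np.round(r[0],1),np.round(r[1],1),round(r[2],1),np.median(q[:,2]).round())
plan([660,-108,100],-182.3)
E
```

```text
1615 [636.  -70.5] [57.2 60.2] 88.0 42.0
t 30.1 pos [ 640.4 -117.8  222.7] F [ 3.3 -0.8  2.1] w 85.4 j [ 0.07  0.43  0.06  0.   -1.2  -0.1 ]
shift [-0.0422 -0.0762  0.4908]
turn [-0.0004 -0.0001  0.0009]
```

View pics/w4.png

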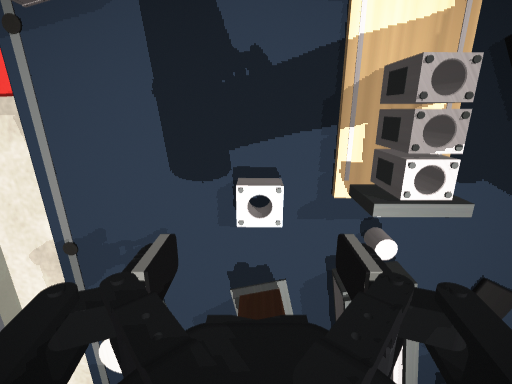

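The three housings stand in a row in the rack. Housing4 has been knocked and now sits at pixel (259,203), about world (636,-70), still square.

>>> arm_command([
  [[-0.15,0.02,0],[0,0,0]],
  [[-0.187,0.027,0.1],[0,0,0]],
  [[-0.187,0.027,0.25],[0,0,0]],
  [[-0.187,0.027,0.4],[0,0,0]],
  [[-0.187,0.027,0.5],[0,0,0]],
])

```text
clock: 30.55
position: [629.4, -73.2, 96.4]
ee_rot: [-0.693, 0.721, 0.001, -0.001]
contact_force: [0.0, 0.5, -0.2]
gripper_width: 85.7
grasp_force: 0.0
```

>>> arm_command([
  [[0,0,0],[0,0,0]],
  [[0,0,0],[0,0,0]],
])

```text
clock: 30.75
position: [631.5, -73.6, 99.6]
ee_rot: [-0.693, 0.721, -0.0, -0.0]
contact_force: [0.8, 0.4, 1.0]
gripper_width: 85.3
grasp_force: 0.0
```

```bash
python3 - <<'E'
from h import *
im,d,P=shot('wrist')
m=((P[...,2]>33)&(P[...,2]<50)&(P[...,0]>560)&(P[...,1]<20)).astype(np.uint8)
k,l,st,_=cv2.connectedComponentsWithStats(m)
for i in range(1,k):
    if st[i,4]>200:
        q=P[l==i]; r=cv2.minAreaRect(q[:,:2].astype(np.float32)); print(st[i,4],np.round(r[0],1),np.round(r[1],1),round(r[2],1),np.median(q[:,2]).round())
plan([635.7,-70.5,11],-182.1)
E
```

```text
4135 [636.2 -70.5] [56.7 60.1] 87.4 42.0
t 30.8 pos [632.3 -73.5 100.8] F [0.2 0.8 0.4] w 85.3 j [ 0.14  0.52 -0.13  0.   -0.92 -0.18]
shift [-0.0124 -0.0122  0.3592]
turn [-0.0009 -0.0001 -0.001 ]
```

>>> arm_command([
  [[-0.012,-0.012,0],[0,0,0]],
  [[-0.012,-0.012,0.12],[0,0,0]],
  [[-0.012,-0.012,0.24],[0,0,0]],
  [[-0.012,-0.012,0.32],[0,0,0]],
  [[-0.012,-0.012,0.34],[0,0,0]],
])

```text
clock: 31.3
position: [633.7, -70.4, 13.0]
ee_rot: [-0.693, 0.721, 0.001, -0.001]
contact_force: [-0.5, 0.7, -0.4]
gripper_width: 85.9
grasp_force: 0.0
```

>>> arm_command([
  [[0,0,0],[0,0,0]],
  [[0,0,0],[0,0,0]],
])

```text
clock: 31.5
position: [635.7, -70.3, 16.0]
ee_rot: [-0.693, 0.721, -0.001, 0.001]
contact_force: [-0.4, 0.4, 0.9]
gripper_width: 85.7
grasp_force: 0.0
```

```bash
python3 -c "
from h import *
plan([636,-70.5,11],-182.1)"
```

```text
t 31.5 pos [635.7 -70.3  16. ] F [-0.4  0.4  0.9] w 85.7 j [ 0.14  0.62 -0.19  0.   -0.75 -0.18]
shift [ 0.0008 -0.001   0.02  ]
turn [-0.0011  0.0001 -0.001 ]
```

>>> arm_command([
  [[0,0,0.018],[0,0,0]],
  [[0,0,0.018],[0,0,0]],
])

```text
clock: 31.7
position: [634.5, -70.4, 10.2]
ee_rot: [-0.693, 0.721, -0.0, 0.0]
contact_force: [0.0, 0.3, 0.1]
gripper_width: 85.3
grasp_force: 0.0
```

>>> arm_command([
  [[0,0,0],[0,0,0]],
  [[0,0,0],[0,0,0]],
  [[0,0,0],[0,0,0]],
  [[0,0,0],[0,0,0]],
  [[0,0,0],[0,0,0]],
], grip=0)

```text
clock: 32.2
position: [635.3, -70.3, 10.6]
ee_rot: [-0.693, 0.721, -0.001, 0.001]
contact_force: [0.9, 0.8, 5.5]
gripper_width: 58.9
grasp_force: 67.4
```

>>> arm_command([
  [[0,0,-0.05],[0,0,0]],
  [[0,0,-0.2],[0,0,0]],
  [[0,0,-0.36],[0,0,0]],
  [[0,0,-0.52],[0,0,0]],
  [[0,0,-0.68],[0,0,0]],
])

```text
clock: 32.7
position: [632.5, -70.5, 180.1]
ee_rot: [-0.692, 0.721, 0.001, -0.001]
contact_force: [-0.0, 0.2, -2.9]
gripper_width: 58.7
grasp_force: 66.5
```

>>> arm_command([
  [[0.13,0.11,0],[0,0,0]],
  [[0.26,0.22,0],[0,0,0]],
  [[0.39,0.34,0],[0,0,0]],
  [[0.52,0.46,0],[0,0,0]],
  [[0.65,0.57,0],[0,0,0]],
])

```text
clock: 33.2
position: [482.1, -227.6, 178.8]
ee_rot: [-0.693, 0.721, 0.002, -0.001]
contact_force: [0.3, -0.4, -3.3]
gripper_width: 59.0
grasp_force: 66.6
```

>>> arm_command([
  [[0.12,0.1,0],[0,0,0]],
  [[0.17,0.14,0],[0,0,0]],
  [[0.17,0.14,0],[0,0,0]],
  [[0.17,0.14,0],[0,0,0]],
])

```text
clock: 33.6
position: [448.4, -267.9, 179.3]
ee_rot: [-0.692, 0.721, 0.0, -0.0]
contact_force: [1.3, 0.2, -2.2]
gripper_width: 59.4
grasp_force: 66.7
```

```bash
python3 -c "
from h import *
plan([450,-268.7,22],-182.3)"
```

```text
t 33.6 pos [ 448.4 -267.9  179.3] F [ 1.3  0.2 -2.2] w 59.4 j [-0.23  0.26 -0.32 -0.   -1.    0.19]
shift [ 0.0031 -0.007   0.6292]
turn [ 0.0002  0.0002 -0.0003]
```

>>> arm_command([
  [[0.003,-0.006,0.15],[0,0,0]],
  [[0.003,-0.006,0.3],[0,0,0]],
  [[0.003,-0.006,0.44],[0,0,0]],
  [[0.003,-0.006,0.54],[0,0,0]],
  [[0.003,-0.006,0.6],[0,0,0]],
])

```text
clock: 34.1
position: [449.8, -267.5, 26.9]
ee_rot: [-0.693, 0.721, 0.002, -0.001]
contact_force: [0.1, 0.5, -2.4]
gripper_width: 58.9
grasp_force: 66.6
```

>>> arm_command([
  [[0,0,0],[0,0,0]],
  [[0,0,0],[0,0,0]],
])

```text
clock: 34.3
position: [451.1, -268.4, 29.6]
ee_rot: [-0.693, 0.721, -0.0, -0.0]
contact_force: [0.8, -0.3, -1.8]
gripper_width: 58.9
grasp_force: 66.5
```

```bash
python3 -c "
from h import *
plan([450,-268.7,21],-182.3)"
```

```text
t 34.3 pos [ 451.1 -268.4   29.6] F [ 0.8 -0.3 -1.8] w 58.9 j [-0.23  0.46 -0.48  0.   -0.63  0.19]
shift [0.0015 0.0045 0.0346]
turn [ 0.     -0.0001  0.0005]
```

>>> arm_command([
  [[0.001,0.003,0.015],[0,0,0]],
  [[0.001,0.003,0.028],[0,0,0]],
  [[0.001,0.003,0.035],[0,0,0]],
  [[0.001,0.003,0.035],[0,0,0]],
])

```text
clock: 34.7
position: [449.3, -269.1, 21.0]
ee_rot: [-0.693, 0.721, -0.0, 0.0]
contact_force: [-0.5, 0.6, -3.1]
gripper_width: 59.4
grasp_force: 66.5
```

>>> arm_command([
  [[0,0,0],[0,0,0]],
  [[0,0,0],[0,0,0]],
  [[0,0,0],[0,0,0]],
  [[0,0,0],[0,0,0]],
], grip=1)

```text
clock: 35.1
position: [449.5, -269.2, 21.1]
ee_rot: [-0.693, 0.721, -0.0, 0.0]
contact_force: [-0.7, 0.6, -1.0]
gripper_width: 85.1
grasp_force: 0.0
```

>>> arm_command([
  [[0,0,-0.1],[0,0,0]],
  [[0,0,-0.25],[0,0,0]],
  [[0,0,-0.42],[0,0,0]],
  [[0,0,-0.6],[0,0,0]],
  [[0,0,-0.7],[0,0,0]],
])

```text
clock: 35.6
position: [450.6, -269.7, 200.1]
ee_rot: [-0.693, 0.721, -0.003, 0.001]
contact_force: [0.5, 0.5, 0.3]
gripper_width: 85.3
grasp_force: 0.0
```

>>> arm_command([
  [[0.15,0,0],[0,0,0]],
  [[0.3,0,0],[0,0,0]],
  [[0.45,0,0],[0,0,0]],
  [[0.49,0,0],[0,0,0]],
  [[0.49,0,0],[0,0,0]],
], grip=0)

```text
clock: 36.1
position: [443.8, -392.5, 195.2]
ee_rot: [-0.692, 0.722, 0.0, -0.0]
contact_force: [0.5, 0.2, -0.6]
gripper_width: 12.3
grasp_force: 0.0
```

```bash
python3 - <<'E'
from h import *
im,d,P=shot('top','top3')
P0=P
for n,z0,z1 in [('tall',78,100),('h4',42,60)]:
    m=((P[...,2]>z0)&(P[...,2]<z1)&(P[...,0]>380)&(P[...,0]<520)&(P[...,1]<-60)&(P[...,1]>-380)).astype(np.uint8)
    k,l,st,_=cv2.connectedComponentsWithStats(m)
    for i in range(1,k):
        if st[i,4]>40:
            q=P[l==i]; r=cv2.minAreaRect(q[:,:2].astype(np.float32)); print(n,st[i,4],np.round(r[0],1),np.round(r[1],1),round(r[2],1),np.median(q[:,2]).round())
plan([444,-395,46],-182.3)
a=im[170:240,265:400]; cv2.imwrite('pics/c3.png',cv2.resize(a,(675,350),interpolation=cv2.INTER_CUBIC))
E
```

```text
tall 221 [455.8 -77.6] [ 14.9 110.1] 87.9 90.0
tall 209 [ 452.9 -110.6] [40.9 55. ] 87.6 89.0
tall 236 [ 451. -161.] [44.  55.6] 88.1 90.0
tall 218 [ 449.7 -211.6] [44.5 55.8] 88.7 90.0
h4 61 [ 459.  -244.4] [19.1 41.1] 64.6 50.0
t 36.1 pos [ 443.9 -391.5  195.3] F [0.  0.5 0.8] w 4.8 j [-0.45  0.36 -0.13 -0.   -1.09  0.41]
shift [ 0.0144 -0.0015  0.5973]
turn [ 0.0003  0.0002 -0.0005]
```

View pics/c3.png

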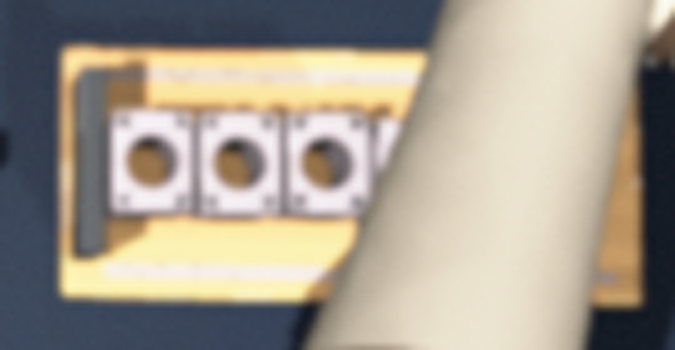

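The three tall housings stand in line with small gaps, and the arm hides housing4 and the stop. I push the stop from behind.

>>> arm_command([
  [[0.014,0,0.1],[0,0,0]],
  [[0.014,0,0.24],[0,0,0]],
  [[0.014,0,0.38],[0,0,0]],
  [[0.014,0,0.5],[0,0,0]],
  [[0.014,0,0.58],[0,0,0]],
], grip=0)

```text
clock: 36.65
position: [443.4, -392.8, 48.8]
ee_rot: [-0.693, 0.721, 0.002, -0.0]
contact_force: [-0.2, -0.4, 0.7]
gripper_width: 0.1
grasp_force: 0.0
```

>>> arm_command([
  [[-0.02,0,0],[0,0,0]],
  [[-0.05,0,0],[0,0,0]],
  [[-0.08,0,0],[0,0,0]],
  [[-0.1,0,0],[0,0,0]],
  [[-0.12,0,0],[0,0,0]],
])

```text
clock: 37.15
position: [446.3, -365.0, 52.4]
ee_rot: [-0.693, 0.721, -0.002, 0.0]
contact_force: [-0.6, -3.4, 2.9]
gripper_width: -0.0
grasp_force: 1.2
```

>>> arm_command([
  [[-0.02,0,0],[0,0,0]],
  [[-0.04,0,0],[0,0,0]],
  [[-0.06,0,0],[0,0,0]],
  [[-0.08,0,0],[0,0,0]],
  [[-0.1,0,0],[0,0,0]],
])

```text
clock: 37.65
position: [446.8, -339.9, 50.9]
ee_rot: [-0.693, 0.721, -0.0, 0.0]
contact_force: [1.1, -2.9, 1.8]
gripper_width: 0.5
grasp_force: 1.2
```

>>> arm_command([
  [[-0.02,0,0],[0,0,0]],
  [[-0.04,0,0],[0,0,0]],
  [[-0.06,0,0],[0,0,0]],
  [[-0.07,0,0],[0,0,0]],
  [[-0.08,0,0],[0,0,0]],
])

```text
clock: 38.15
position: [447.2, -320.0, 50.7]
ee_rot: [-0.693, 0.721, -0.0, -0.0]
contact_force: [1.3, -4.2, 0.2]
gripper_width: 0.1
grasp_force: 1.9
```

>>> arm_command([
  [[-0.012,0,0],[0,0,0]],
  [[-0.024,0,0],[0,0,0]],
  [[-0.032,0,0],[0,0,0]],
  [[-0.04,0,0],[0,0,0]],
])

```text
clock: 38.55
position: [447.6, -310.3, 50.7]
ee_rot: [-0.693, 0.721, -0.0, -0.0]
contact_force: [1.7, -5.9, -0.4]
gripper_width: -0.1
grasp_force: 2.8
```

```bash
python3 - <<'E'
from h import *
plan([444,-299,50],-182.3)
for cam in ['top','wrist']:
    im,d,P=shot(cam)
    m=((P[...,2]>72)&(P[...,2]<100)&(P[...,0]>380)&(P[...,0]<520)&(P[...,1]<-60)&(P[...,1]>-380)).astype(np.uint8)
    k,l,st,_=cv2.connectedComponentsWithStats(m)
    for i in range(1,k):
        if st[i,4]>40:
            q=P[l==i]; r=cv2.minAreaRect(q[:,:2].astype(np.float32)); print(cam,st[i,4],np.round(r[0],1),np.round(r[1],1),round(r[2],1),np.median(q[:,2]).round())
E
```

```text
t 38.5 pos [ 447.6 -310.3   50.7] F [ 1.7 -5.9 -0.4] w -0.1 j [-0.31  0.45 -0.41  0.   -0.71  0.27]
shift [-0.0447  0.0162  0.0027]
turn [ 0.     -0.0001 -0.0001]
top 420 [ 454.3 -100.1] [ 61.9 109.6] 86.8 90.0
top 113 [ 422.3 -289.9] [61.3 16.4] 0.6 82.0
wrist 2029 [ 447.3 -304.7] [39.1 28. ] 87.6 89.0
wrist 47 [ 472.5 -322.8] [1.1 9.6] 85.5 98.0
wrist 50 [ 420.6 -320.8] [8.9 1.9] 3.4 99.0
wrist 95 [ 465.3 -317.4] [1.8 5.4] 87.5 97.0
wrist 100 [ 428.3 -316.4] [1.7 5.4] 88.7 97.0
wrist 95 [ 489.7 -289.4] [9.8 4.2] 35.9 84.0
wrist 109 [ 405.4 -285.3] [ 4.7 10.7] 45.3 84.0
```

>>> arm_command([
  [[-0.01,0,0],[0,0,0]],
  [[-0.02,0,0],[0,0,0]],
  [[-0.028,0,0],[0,0,0]],
])

```text
clock: 38.95
position: [447.9, -303.6, 50.7]
ee_rot: [-0.693, 0.721, -0.0, -0.0]
contact_force: [0.5, -7.3, -1.8]
gripper_width: -0.1
grasp_force: 3.6
```

>>> arm_command([
  [[-0.006,0,0],[0,0,0]],
  [[-0.012,0,0],[0,0,0]],
])

```text
clock: 39.15
position: [448.0, -301.0, 50.7]
ee_rot: [-0.693, 0.721, -0.0, -0.0]
contact_force: [1.0, -8.3, -2.9]
gripper_width: 0.2
grasp_force: 4.7
```

>>> arm_command([
  [[-0.005,0,0],[0,0,0]],
  [[-0.01,0,0],[0,0,0]],
])

```text
clock: 39.35
position: [448.1, -298.6, 50.7]
ee_rot: [-0.693, 0.721, -0.0, -0.0]
contact_force: [0.1, -9.8, -1.3]
gripper_width: -0.1
grasp_force: 4.7
```

>>> arm_command([
  [[-0.003,0,0],[0,0,0]],
  [[-0.006,0,0],[0,0,0]],
])

```text
clock: 39.55
position: [448.2, -298.1, 50.7]
ee_rot: [-0.693, 0.721, -0.001, -0.001]
contact_force: [-0.4, -17.8, -5.2]
gripper_width: -0.1
grasp_force: 8.8
```

The force rises sharply at the expected spot, so the row is snug. I back off, lift clear and inspect.

>>> arm_command([
  [[-0.002,0,0],[0,0,0]],
  [[-0.002,0,0],[0,0,0]],
  [[-0.002,0,0],[0,0,0]],
])

```text
clock: 39.85
position: [448.1, -298.2, 50.8]
ee_rot: [-0.693, 0.721, -0.001, -0.001]
contact_force: [0.0, -17.4, -5.3]
gripper_width: -0.0
grasp_force: 8.3
```

>>> arm_command([
  [[0.03,0,0],[0,0,0]],
  [[0.1,0,0],[0,0,0]],
  [[0.2,0,0],[0,0,0]],
  [[0.24,0,-0.1],[0,0,0]],
  [[0.24,0,-0.26],[0,0,0]],
])

```text
clock: 40.35
position: [442.8, -354.7, 113.1]
ee_rot: [-0.692, 0.722, 0.005, -0.001]
contact_force: [0.2, -0.5, 1.2]
gripper_width: 0.4
grasp_force: 0.0
```

>>> arm_command([
  [[0,0,-0.2],[0,0,0]],
  [[0,0,-0.4],[0,0,0]],
  [[0.2,0,-0.5],[0,0,0]],
  [[0.4,0,-0.5],[0,0,0]],
  [[0.5,0,-0.5],[0,0,0]],
])

```text
clock: 40.85
position: [440.4, -481.6, 241.6]
ee_rot: [-0.693, 0.721, 0.0, 0.001]
contact_force: [-0.4, 0.2, -0.5]
gripper_width: 0.1
grasp_force: 0.0
```

>>> arm_command([
  [[0,0.2,0],[0,0,0]],
  [[0,0.2,0],[0,0,0]],
  [[0,0.2,0],[0,0,0]],
])

```text
clock: 41.15
position: [389.4, -477.6, 240.1]
ee_rot: [-0.692, 0.722, 0.002, 0.0]
contact_force: [-0.1, 0.3, 0.2]
gripper_width: 0.2
grasp_force: 0.0
```

```bash
python3 - <<'E'
from h import *
im,d,P=shot('top','top4')
def rect(n,x0,x1,y0,y1,z0,z1):
    m=((P[...,2]>z0)&(P[...,2]<z1)&(P[...,0]>x0)&(P[...,0]<x1)&(P[...,1]>y0)&(P[...,1]<y1)).astype(np.uint8)
    k,l,st,_=cv2.connectedComponentsWithStats(m)
    for i in range(1,k):
        if st[i,4]>40:
            q=P[l==i]; r=cv2.minAreaRect(q[:,:2].astype(np.float32)); print(n,st[i,4],np.round(r[0],1),np.round(r[1],1),round(r[2],1),np.median(q[:,2]).round())
rect('tall',380,520,-380,-60,72,100); rect('h4',380,520,-300,-200,42,60); rect('drift',600,670,80,160,160,200); rect('socket',440,490,-40,30,30,50)
s,_,_=shot('scene')
a=cv2.resize(im[160:250,260:410],(400,240),interpolation=cv2.INTER_CUBIC)
cv2.imwrite('pics/fin.png',np.hstack([a,cv2.resize(s[100:340,100:420],(320,240))]))
E
```

```text
tall 897 [ 451.8 -143.2] [148.2 109.7] 86.7 90.0
tall 199 [ 445.8 -278.7] [ 14.4 107.6] 87.4 81.0
h4 296 [ 449.4 -242.3] [ 62.6 107.7] 86.5 51.0
drift 85 [633.7 118.6] [23.6 24.6] 89.4 181.0
socket 89 [465.2  -0.7] [26.9 30.7] 88.3 40.0
```

View pics/fin.png

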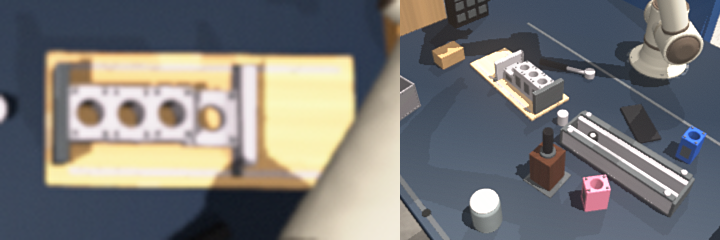

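The row is snug, running from the wall at (62,110) through four housings to the stop at (245,118). The drift is upright in its holder, the bush lies in the trough, and the socket has not moved. I hand it in.

```bash
python3 -c "
from h import *
print(arm.job_done())"
```

```text
the job is handed in; nothing more can be done
None
```

I handed the job in at about 41 s: the one stuck bush is in the trough, the drift is fully down in its holder, and all four housings are packed in one row with the stop pushed up snug.

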